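Set up the jolting table for casting mortar cubes

ROBOT

A 6-joint arm with a two-finger parallel gripper is mounted at the origin on a cart in front of the work surface, level with it; the furniture and walls round the work are solid. World frame = base frame: x ahead of the robot, y to its left, z up, the work surface at z = 0. Lengths are in mm, angles in rad, forces in N, time in s.
With the tool pointing down it reaches from about 350 to 975 mm from the base axis. Payload 4.9 kg.
Tool frame: the origin (TCP) lies on the centre line of the jaws, within the pads' length; the fingertips stand 25 mm ahead of it and the grasp point (between the pads) lies 6 mm ahead of it; z points along the fingers, y is the direction in which the jaws open and shut (so a half turn about z gives the same grasp; the last joint's range is limited). The gripper opens to 85 mm and grips with 20 to 120 N. Pads are 22 mm wide; open, the fingers measure 114 mm over their backs; the gripper's body (76 mm by 85 mm) begins 54 mm behind the grasp point. The pads swing forward as they close: fully open they stand 13 mm farther back than shut.
Start: joints at [1.035, 0.053, 1.613, -0, 1.476, -0.119], TCP at [253.011, 571.478, 223.704] pointing down, gripper open.
Joint ranges: [-3.01, 3.01], [-1.01, 2.22], [0.06, 2.58], [-1.02, 4.17], [0.09, 2.62], [-3.14, 3.14]. Speed limits (rad/s): [2.57, 2.57, 3.14, 3.14, 3.14, 3.14].

INTERFACE

Orientations are given as a 3x3 rotation matrix whose columns are the frame's x, y, z axes.
In Python, from cell import robot gives the robot as it stands.
- The arm moves only by the tool arm_command, never from a script. Its argument "deltas" is a list of rows, each a list of 3 entries, a list of its own where there are three numbers: the finger opening in m, from 0 to 0.0854, then the shift along the tool's x, y, z in m, then the turn, a rotation vector about the tool's x, y, z in rad. In form: [[grip, [dx, dy, dz], [ax, ay, az]], ...]. A call has 1 to 8 rows; each row is the pose to reach, as a shift and turn from the pose commanded when the call began, along the tool's axes at that moment; what a row does not reach only later rows make up. A row lasts 1/12 s, in which the tool goes at most 41.7 mm and 7.16 degrees, less where a joint would pass 70% of its speed; a pose out of reach is approached as far as the arm can. A call with a gripper value outside its range is refused whole. The fingers move at their own pace and stop on an object; "grip_force" is the grip in N (left out, the last holds). Time passes only in rows, so rows that repeat a pose let the fingers close. It gives the time, the measured TCP pose, the force and the opening at its end, in the units of the state.
- robot.state(): the state, without advancing time (a new reading comes with each control period).
- robot.snapshot(name): name is "side" or "top" or "wrist"; returns the picture (480x640x3 uint8, red, green, blue); there is no depth.
- robot.get_calibration(name): a dict with "fx", "fy", "cx", "cy" (pixels), "k1" (the pictures are not rectified: a ray, as slopes to the right and down, at radius r is drawn at 1 + k1 r^2 times it, then the intrinsics apply), "R" (3x3) and "t" (3): a world point X has camera coordinates R X + t; the wrist camera has in their place "hand_eye" (4x4, takes a point from camera to tool coordinates, whose origin is the TCP and whose axes are the flange's). Camera axes: x right, y down, z forward; pixel columns grow to the right and rows downward; lengths in mm; the calibration is good to about 2 mm. A picture is of the moment at which its call begins: read the wrist's pose just before it. get_calibration takes no time and is no camera call.
- robot.sign_off(): hands the job in, once; it reports no verdict.
The state is a dict: "t": time; "qpos": joint angles; "qd": joint speeds; "joint_torque": joint torques, N m; "ee_pos": TCP position; "tcp_rot": TCP orientation; "wrist_force": force on the tool from outside, world axes, zero at the start; "torque": the same for the moment, N m; "width": opening from 0.0 (shut) to 1.0 (fully open).
Only numpy, scipy, OpenCV 4.12 (cv2) and the standard library are available. Lean on these libraries where they do the work, as an engineer would, in place of code of your own. Each camera call takes 0.05 s, during which the arm holds its last target.

TASK

Get the jolting table ready for casting: set the empty steel cube mould on the table's front deck, slide it back between the guides until its base plate has pushed the red spring catch aside and the catch clicks into the notch with the mould fully home, then swing the filling hopper down until it sits flat on top of the mould. Do not knock over the wash bottle or the amber dropper bottle, and let go of everything at the end.

Things in the scene. Friction and masses are not known exactly. Their poses are not given: they have to be found in the camera images.
- mould_center (a point): Loose three-gang cube mould, 0.3-0.65 kg, upright on the bench: bright steel body 116 long x 48 wide with three open 28 mm square cavities, on a dark base plate 130 x 76 x 8; 46 high in all. Point: its centre, 23 above the underside. x along its length, z up; same either way round. Grasp it across the flat long sides (48 wide, from 8 to 46 above the underside).
- jolting_table: Fixed jolting table, blue base, flat dark steel deck 40 above the bench. Origin on the bench under the place of the home mould's centre; x = the way the mould slides in (from the open front end), y left, z up. Deck from x = -164 to 104, y = -65 to 65. The end stop is met when the mould's centre is at x = +1; a caught mould lies at x = -2 to +1.
- home (a point): Point on the deck's upper face under the mould's centre when it is home (same axes as the table).
- set_down (a point): Point on the deck's open front part, 100 before home (table x = -100): a mould set down flat with its centre over this point, length along the table's x, touches neither rails nor catch (5 mm to spare sideways, 8 mm further in).
- guides (a point): Point on the deck midway between the rear guide rails, table x = 46. Rails 80 apart (base plate is 76, corners chamfered 6), 14 high: right one x = -30 to 66 with a flared lead-in before it, left one x = 26 to 66. Lips on top overhang the base plate's edges by 2 to 5, their underside 10.5 above the deck: slide the plate in under them and keep fingers 15 or more above the deck.
- catch (a joint): Angle of the red spring catch at the deck's left side, a level arm 80 long and 11 high, pivoted at its front end. 0 at rest; grows as the base plate's edge pushes its barb outwards (0.06 to 0.1, spring 2 to 4 N; sliding the mould past takes under 10 N). At home it springs back to 0 into the notch (40 long, 7 deep) in the middle of the plate's edge.
- catch_nose (a point): Tip of the red catch's barb, 6 above the deck, at rest at table x = 14, y = 38. Its inner face ramps from y = 42 at x = -10 to y = 33 at x = 10 and ends in a square shoulder at x = 18.
- hopper (a joint): Angle of the aluminium filling hopper (124 x 54 x 33) on its hinge behind the mould. 0 = lying flat on the home mould (it rests at 0 to -0.01), pi/2 = upright; it starts raised. Stiff hinge: it stays where it is left, up to 3 N at the handle move it. A lip under its front end drops 5 in front of the mould's body and fouls a mould that is not home.
- hopper_handle (a point): Middle of the hopper's black grip bar, round, 10 thick, lying along the table's y, 55 free between its side wires, 37 clear of the hopper. Topmost when the hopper is raised. It can be pinched from above, one finger before and one behind, and swung towards -x and down; it turns in the fingers. It ends 64 above the deck at table x = -107.
- hopper_hinge (a point): Middle of the hopper's hinge axis (along the table's y), at table x = 82, 50 above the deck. The grip bar's centre moves on a circle of radius 189.5 about it; at joint value 0 the bar lies 189 towards -x and 14 above the hinge axis.
- wash_bottle: White plastic wash bottle with red spout, 66 x 100 x 188; origin under its centre. Leave it standing.
- dropper_bottle: Amber glass dropper bottle, 32 across, 96 tall; origin under its centre. Leave it standing.

How it is judged (in metres and radians):
On the way, in this order (a step that is already met when the one before it is completed fails the run):
1. the mould, on the deck between the guides, pushes the catch aside (value of joint catch above 0.035 rad and x of mould_center in the frame of home between -0.085 and -0.006 m and angle between the x axis of mould_center and the x axis of home, either way round below 0.12 rad and z of mould_center in the frame of home below 0.028 m), for 0.1 s.
2. the mould is home and the catch has clicked into its notch (value of joint catch below 0.025 rad and x of mould_center in the frame of home between -0.0045 and 0.004 m), for 0.2 s.
3. the hopper is down on the mould (value of joint hopper below 0.035 rad), for 0.2 s.
At the end, for the whole second after the job is handed in: The mould lies flat on the deck between the guides, centre within about 4 mm of home, the catch back at rest in its notch (under 0.025 rad), the hopper down on the mould (joint under 0.035 rad, that is within 6 mm at the handle), both bottles upright (all of step 2 and y of mould_center in the frame of home between -0.004 and 0.004 m and z of mould_center in the frame of home between 0.02 and 0.026 m and angle between the x axis of mould_center and the x axis of home, either way round below 0.06 rad and value of joint hopper between -0.03 and 0.035 rad and angle between each of wash_bottle, dropper_bottle's own z axis and vertical below 0.3 rad); the robot touches nothing.
It fails at once if a bottle is knocked over (angle between any of wash_bottle, dropper_bottle's own z axis and vertical above 0.6 rad).
It also fails if it takes over 66 s, if anything falls off the work surface, if the arm or the gripper's body presses on something with over 40 N, if the wrist force passes 120 N, or if a joint passes its speed limit or range.

## Working session

There is one attempt and no reset: what is moved stays moved. The work goes in short steps, Python scripts to look and compute and a tool call to move; the robot and the scene stay as the last step left them, time stands still between calls to the robot, and variables do not carry over. Pictures are saved under pics/ and viewed, and the job is handed in when it is done.

Besides the shell and the picture viewer there is one more tool, called as name(argument=value, ...) on one line, values as JSON. arm_command: Moves the arm, as the interface text tells. Its arguments: {"type":"object","properties":{"deltas":{"type":"array","items":{"type":"array"}},"grip_force":{"type":"number"}},"required":["deltas"]}

```bash
mkdir -p pics; ls
python3 - <<'E'
from cell import robot
import cv2
for n in ["side","top","wrist"]:
    s=robot.state()
    cv2.imwrite(f"pics/{n}0.png",robot.snapshot(n)[:,:,::-1])
    print(n,robot.get_calibration(n))
print(robot.state())
E
```

```text
pics
side {'fx': 452.5219469593736, 'fy': 452.5219469593736, 'cx': 316.63729930743114, 'cy': 238.75840623686682, 'k1': -0.08529418071196905, 'R': array([[-0.99548044, -0.09475264, -0.00637416],
       [-0.05298593,  0.60986899, -0.79072897],
       [ 0.07881106, -0.78681749, -0.61213321]]), 't': array([ 612.05580995,   58.85162846, 1125.85610922])}
top {'fx': 491.31604917932617, 'fy': 491.31604917932617, 'cx': 319.25691335491166, 'cy': 235.82953923798044, 'k1': -0.06022920766609923, 'R': array([[ 0.02748015, -0.99935834, -0.02297269],
       [-0.98397603, -0.02299271, -0.17681208],
       [ 0.17617042,  0.0274634 , -0.9839765 ]]), 't': array([  97.14552725,  611.51776079, 1144.75773565])}
wrist {'fx': 376.36631448249125, 'fy': 376.36631448249125, 'cx': 322.94593883257625, 'cy': 243.14351546682292, 'k1': -0.02243851331879492, 'hand_eye': array([[-3.82728310e-05, -9.60576118e-01, -2.78017122e-01,
         7.09709548e+01],
       [ 9.99999794e-01,  1.41283825e-04, -6.25812863e-04,
        -1.53625569e-01],
       [ 6.40420213e-04, -2.78017089e-01,  9.60575915e-01,
        -1.49037760e+0
[... 190 characters left out ...]
    1.47600948e+00, -1.18998316e-01]), 'qd': array([-1.34556476e-03, -2.54443911e-03, -5.62847949e-03,  5.87145291e-04,
       -9.90953250e-04,  7.70204105e-06]), 'joint_torque': array([ 1.02152459e-03, -3.94238913e+01, -3.70723379e+01, -1.28004731e-04,
        4.62839918e-03, -1.54056335e-05]), 'ee_pos': array([252.76553129, 571.03928947, 222.71140481]), 'tcp_rot': array([[-9.14383537e-01,  4.04848178e-01, -8.37123348e-04],
       [ 4.04849001e-01,  9.14382437e-01, -1.43006370e-03],
       [ 1.86492203e-04, -1.64653526e-03, -9.99998627e-01]]), 'wrist_force': array([-0.3450109 ,  0.75710847,  0.10408533]), 'torque': array([-0.01320347,  0.05604627,  0.03925258]), 'width': 0.9983380754749501}
```

View pics/side0.png

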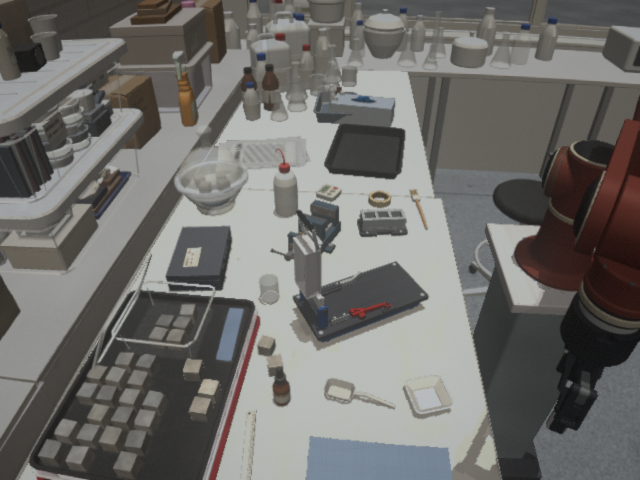

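View pics/top0.png

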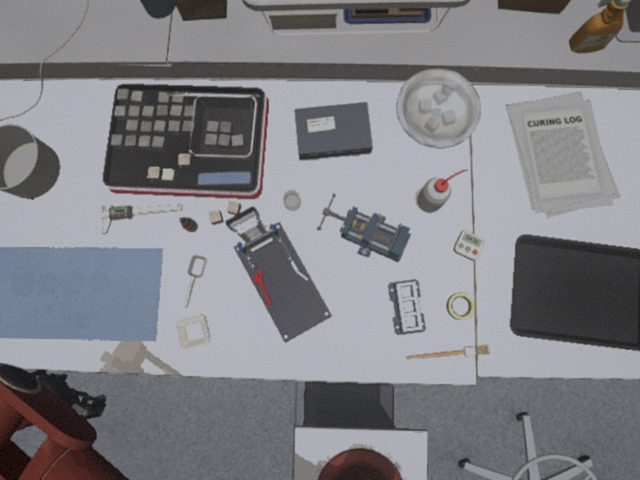

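View pics/wrist0.png

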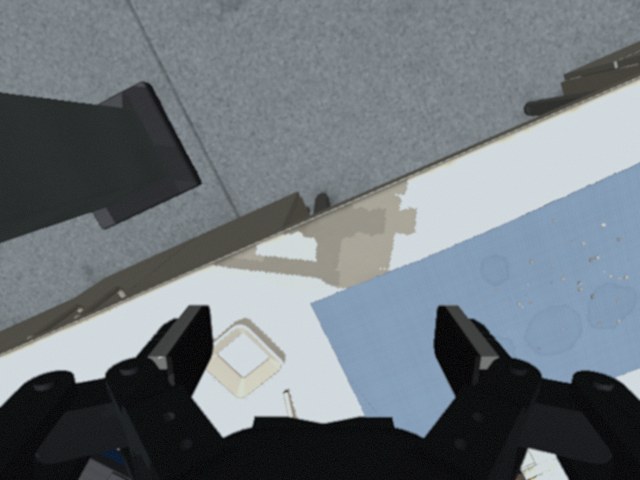

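The top picture shows the table with its front end at about (308,330) and the hopper at (250,225). The mould is at (407,306), the dropper bottle at (189,224) and the wash bottle at (435,193). I'll enlarge these areas next.

```bash
cat > h.py <<'E'
import numpy as np, cv2
from cell import robot
def undist(px,c):
    d=(np.array(px,float)-[c['cx'],c['cy']])/[c['fx'],c['fy']]
    u=d.copy()
    for _ in range(20): u=d/(1+c['k1']*(u@u))
    return np.array([u[0],u[1],1.])
def cam(name,st=None):
    c=robot.get_calibration(name)
    if name=='wrist':
        H=np.array(c['hand_eye']); st=st or robot.state()
        Rt=np.array(st['tcp_rot']); p=np.array(st['ee_pos'])
        R=Rt@H[:3,:3]; o=Rt@H[:3,3]+p
        return c,R.T,-R.T@o
    return c,np.array(c['R']),np.array(c['t'])
def on_z(px,z,C):
    c,R,t=C
    o=-R.T@t; d=R.T@undist(px,c)
    return o+d*(z-o[2])/d[2]
def proj(X,C):
    c,R,t=C
    p=R@np.array(X,float)+t; u=p[:2]/p[2]; u=u*(1+c['k1']*(u@u))
    return u*[c['fx'],c['fy']]+[c['cx'],c['cy']]
def crop(src,box,k,dst):
    im=cv2.imread(src); x0,y0,x1,y1=box
    cv2.imwrite(dst,cv2.resize(im[y0:y1,x0:x1],None,fx=k,fy=k,interpolation=cv2.INTER_CUBIC))
E
python3 - <<'E'
from h import *
crop('pics/top0.png',(220,190,350,350),3.75,'pics/c1.png')
crop('pics/top0.png',(370,260,450,350),6,'pics/c2.png')
crop('pics/side0.png',(260,200,440,350),4,'pics/c3.png')
E
```

```text
(no output)
```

View pics/c1.png

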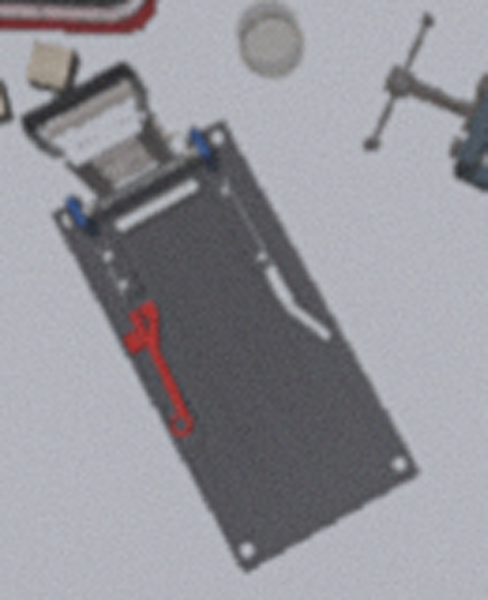

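View pics/c2.png

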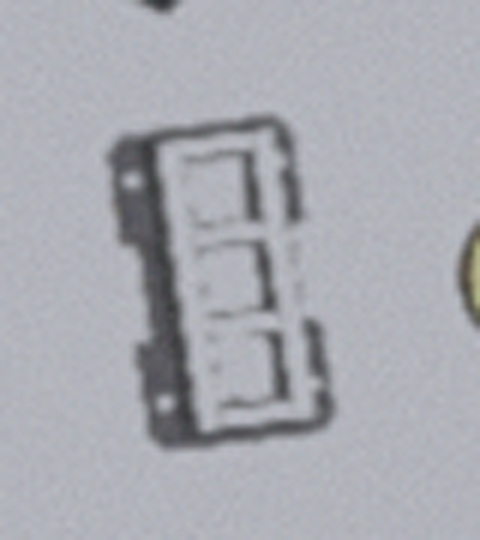

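View pics/c3.png

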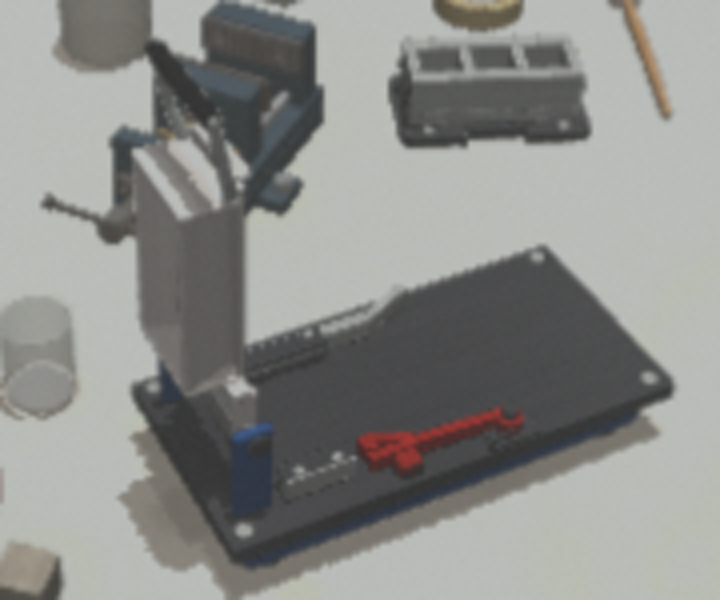

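Run:
```python
from h import *
C=cam('top')
q=np.array([(246,571),(417,472),(57,213),(222,122)])/3.75+[220,190]
P=np.array([on_z(p,40,C) for p in q]);print(P.round(1))
xf=(P[2]+P[3]-P[0]-P[1])[:2]; yl=(P[0]+P[2]-P[1]-P[3])[:2]
print(np.linalg.norm(xf)/2,np.linalg.norm(yl)/2,np.arctan2(xf[1],xf[0]),np.arctan2(yl[1],yl[0])-np.pi/2)
from scipy.optimize import least_squares
def fit(pts,loc,x0,cs):
    f=lambda v:np.concatenate([(proj([v[0]+np.cos(v[2])*l[0]-np.sin(v[2])*l[1],v[1]+np.sin(v[2])*l[0]+np.cos(v[2])*l[1],l[2]],c)-p) for p,l,c in zip(pts,loc,cs)])
    r=least_squares(f,x0); print(r.x.round(4),r.fun.round(2)); return r.x
loc=[(-164,65,40),(-164,-65,40),(104,65,40),(104,-65,40)]
m=P.mean(0)
fit(q,loc,[m[0],m[1],np.arctan2(xf[1],xf[0])],[C]*4)
S=cam('side')
q2=np.array([(240,560),(672,385),(543,248),(135,385)])/4+[260,200]
loc2=[(104,65,40),(-164,65,40),(-164,-65,40),(104,-65,40)]
fit(q2,loc2,[m[0],m[1],np.arctan2(xf[1],xf[0])],[S]*4)
fit(list(q)+list(q2),loc+loc2,[m[0],m[1],np.arctan2(xf[1],xf[0])],[C]*4+[S]*4)
# mould
b=np.array([(155,140),(197,434),(318,420),(276,126)])/6+[370,260]
B=np.array([on_z(p,46,C) for p in b]);print(B.round(1))
lb=[(58,24,46),(-58,24,46),(-58,-24,46),(58,-24,46)]
m=B.mean(0)
fit(b,lb,[m[0],m[1],-0.1+np.pi*0],[C]*4)
b2=np.array([(408,42),(578,37),(582,70),(405,74)])/4+[260,200]  # top face side
for p in b2: print(on_z(p,46,S).round(1))
for X in [(189,224),(435,193)]: print(on_z(X,80,C).round())
```

```text
[[351.  186.6  40. ]
 [416.6  79.   40. ]
 [579.1 320.8  40. ]
 [643.  213.9  40. ]]
264.12428616913996 125.25246033598184 0.5347104711353361 0.543011180422349
[523.3645 215.4499   0.5363] [-0.43  0.76  1.32  0.46 -1.45 -0.2   0.53 -1.16]
[523.1788 220.6085   0.5518] [-0.6  -0.56  1.5  -0.33  0.27 -0.74 -1.06  1.11]
[523.2477 217.6104   0.5442] [-0.76  0.71  0.78  0.03 -2.51  0.17 -0.72 -1.15 -0.9  -1.94  1.5  -0.86
  0.66 -1.32 -0.85 -0.18]
[[ 498.3  -75.4   46. ]
 [ 382.   -92.3   46. ]
 [ 388.6 -140.3   46. ]
 [ 505.1 -124.1   46. ]]
[ 4.434645e+02 -1.080468e+02  1.412000e-01] [ 0.31  0.32  0.05 -0.28 -0.16 -0.35 -0.2   0.33]
[ 501.8 -119.5   46. ]
[ 385.7 -135.9   46. ]
[385.4 -96.4  46. ]
[503.2 -81.4  46. ]
[626. 429.  80.]
[ 717. -166.   80.]
```

```bash
cat >> h.py <<'E'
def go(target,psi,st=None):
    """tool-down target; returns delta in tool axes (m, rad) from measured pose"""
    st=st or robot.state(); R=np.array(st['tcp_rot'])
    Rt=np.array([[np.cos(psi),np.sin(psi),0],[np.sin(psi),-np.cos(psi),0],[0,0,-1]])
    d=R.T@(np.array(target)-st['ee_pos'])/1000
    from scipy.spatial.transform import Rotation as Ro
    print('shift',d.round(4),'turn',Ro.from_matrix(R.T@Rt).as_rotvec().round(4))
E
python3 - <<'E'
from h import *
T=cam('top');S=cam('side')
yaw=.544;hx=np.array([523.3,217.5])
R=np.array([[np.cos(yaw),-np.sin(yaw)],[np.sin(yaw),np.cos(yaw)]])
def W(x,y,z): return [*(hx+R@[x,y]),z+40]
for th in [1.2,1.3,1.4,1.5,1.57,1.65]:
    a=np.cos(th);b=np.sin(th)
    x=82-189*a+14*b; z=50+189*b+14*a
    print(th,x.round(),z.round(),(proj(W(x,0,z),T)).round(1),(proj(W(x,0,z),S)).round(1))
print('obs',80/3.75+220,95/3.75+190,183/4+260,75/4+200)
go((443,-108,200),3.283)
E
```

```text
1.2 27.0 231.0 [256.6 246.3] [341.4 214.8]
1.3 45.0 236.0 [251.9 238.1] [332.4 215.2]
1.4 64.0 239.0 [247.3 229.8] [323.  216.6]
1.5 83.0 240.0 [242.8 221.7] [313.4 218.9]
1.57 96.0 239.0 [239.7 216.1] [306.6 221.1]
1.65 111.0 237.0 [236.4 210. ] [298.8 224.1]
obs 241.33333333333334 215.33333333333334 305.75 218.75
shift [-0.4489 -0.5438  0.0235] turn [-0.0016 -0.0006 -0.5582]
```

arm_command(deltas=[[0.085, [-0.022, -0.027, 0], [0, 0, -0.1]], [0.085, [-0.045, -0.054, 0], [0, 0, -0.2]], [0.085, [-0.07, -0.085, 0], [0, 0, -0.3]], [0.085, [-0.095, -0.116, 0], [0, 0, -0.4]], [0.085, [-0.12, -0.147, 0], [0, 0, -0.5]], [0.085, [-0.145, -0.178, 0], [0, 0, -0.558]], [0.085, [-0.17, -0.208, 0], [0, 0, -0.558]], [0.085, [-0.195, -0.238, 0], [0, 0, -0.558]]])

```text
t: 0.82
ee_pos: [334.8, 273.1, 223.4]
tcp_rot: [[-0.99, -0.142, 0.0], [-0.142, 0.99, -0.0], [-0.0, -0.0, -1.0]]
wrist_force: [1.2, -0.3, -0.9]
width: 0.997
```

Run:
```python
from h import *
print(robot.state()['ee_pos'],robot.state()['t']);go((443,-108,200),3.283)
```

```text
[334.77305811 273.13633144 223.37905749] 0.8167
shift [-0.0532 -0.3926  0.0234] turn [-0.0001  0.0001  0.0007]
```

arm_command(deltas=[[0.085, [-0.005, -0.035, 0.002], [0, 0, 0]], [0.085, [-0.01, -0.07, 0.004], [0, 0, 0]], [0.085, [-0.015, -0.105, 0.008], [0, 0, 0]], [0.085, [-0.02, -0.14, 0.01], [0, 0, 0]], [0.085, [-0.025, -0.175, 0.012], [0, 0, 0]], [0.085, [-0.03, -0.21, 0.016], [0, 0, 0]], [0.085, [-0.035, -0.245, 0.02], [0, 0, 0]], [0.085, [-0.04, -0.28, 0.023], [0, 0, 0]]])

```text
t: 1.48
ee_pos: [413.8, 1.6, 200.3]
tcp_rot: [[-0.99, -0.141, 0.0], [-0.141, 0.99, 0.0], [-0.0, 0.0, -1.0]]
wrist_force: [0.7, -0.9, 0.1]
width: 0.995
```

arm_command(deltas=[[0.085, [-0.004, -0.035, 0], [0, 0, 0]], [0.085, [-0.008, -0.07, 0], [0, 0, 0]], [0.085, [-0.01, -0.1, 0], [0, 0, 0]], [0.085, [-0.01, -0.1, 0], [0, 0, 0]], [0.085, [-0.01, -0.1, 0], [0, 0, 0]], [0.085, [-0.01, -0.1, 0], [0, 0, 0]]])

```text
t: 1.98
ee_pos: [437.6, -93.9, 200.3]
tcp_rot: [[-0.99, -0.14, -0.001], [-0.14, 0.99, 0.001], [0.001, 0.001, -1.0]]
wrist_force: [0.4, 0.3, 0.2]
width: 0.992
```

Run:
```python
from h import *
s=robot.state();print(s['ee_pos'],s['t']);go((443,-108,200),3.283)
cv2.imwrite('pics/w1.png',robot.snapshot('wrist')[:,:,::-1])
import pickle;pickle.dump(s,open('w1.pkl','wb'))
```

```text
[437.63663156 -93.88705167 200.31518991] 1.9833
shift [-0.0033 -0.0147  0.0003] turn [ 0.0009 -0.0006 -0.0005]
```

View pics/w1.png

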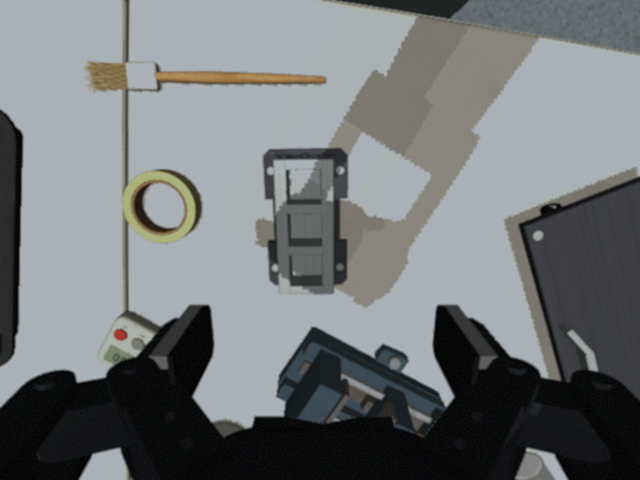

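Run:
```python
from h import *
crop('pics/w1.png',(240,130,370,310),3.3,'pics/c4.png')
```

```text
(no output)
```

View pics/c4.png

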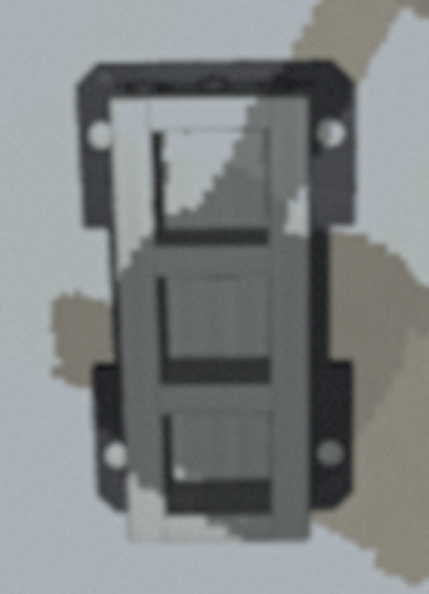

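```bash
cat >> h.py <<'E'
from scipy.optimize import least_squares
def fitpose(pts,loc,cs,x0,z0=0,prt=True):
    f=lambda v:np.concatenate([(proj([v[0]+np.cos(v[2])*l[0]-np.sin(v[2])*l[1],v[1]+np.sin(v[2])*l[0]+np.cos(v[2])*l[1],l[2]+z0],c)-p) for p,l,c in zip(pts,loc,cs)])
    r=least_squares(f,x0,loss='soft_l1')
    if prt: print(r.x.round(3),r.fun.round(1).tolist())
    return r.x
E
python3 - <<'E'
from h import *
import pickle
C=cam('wrist',pickle.load(open('w1.pkl','rb')))
k=3.3
q=np.array([(110,97),(308,97),(308,541),(128,541)])/k+[240,130]
for p in q: print(on_z(p,46,C).round(1))
# image up = tool +x = world -x ; image right= cam x = tool y ~ +y
loc=[(-58,-24,46),(-58,24,46),(58,24,46),(58,-24,46)]
a=fitpose(q,loc,[C]*4,[443,-108,.141])
h=np.array([(100,135),(331,133),(330,453),(116,455)])/k+[240,130]
H=[on_z(p,8,C) for p in h]; print(np.mean(H,0).round(1)); d=H[3]+H[2]-H[0]-H[1]; print(np.arctan2(d[1],d[0]))
pl=np.array([(80,90),(355,90),(352,490),(97,490)])/k+[240,130]
H=[on_z(p,8,C) for p in pl]; print(np.array(H).round(1)); print(np.mean(H,0))
E
```

```text
[ 391.4 -140.    46. ]
[384.8 -93.1  46. ]
[498.5 -76.   46. ]
[ 505.2 -123.2   46. ]
[ 4.45103e+02 -1.08060e+02  1.46000e-01] [-0.4, -0.3, 0.5, -0.7, 0.1, 0.5, -0.2, 0.8]
[ 445.7 -108.1    8. ]
0.15178972754690873
[[ 393.7 -152.7    8. ]
 [ 383.4  -79.5    8. ]
 [ 497.   -62.1    8. ]
 [ 507.6 -136.4    8. ]]
[ 445.42245701 -107.67008068    8.        ]
```

Run:
```python
from h import *
go((433.3,-109.7,44),3.288)
```

```text
shift [ 0.0066 -0.0156  0.1564] turn [ 0.0006 -0.0004 -0.0044]
```

arm_command(deltas=[[0.085, [0.007, -0.016, 0.03], [0, 0, -0.004]], [0.085, [0.007, -0.016, 0.06], [0, 0, -0.004]], [0.085, [0.007, -0.016, 0.09], [0, 0, -0.004]], [0.085, [0.007, -0.016, 0.12], [0, 0, -0.004]], [0.085, [0.007, -0.016, 0.14], [0, 0, -0.004]], [0.085, [0.007, -0.016, 0.156], [0, 0, -0.004]], [0.085, [0.007, -0.016, 0.156], [0, 0, -0.004]], [0.085, [0.007, -0.016, 0.156], [0, 0, -0.004]]])

```text
t: 2.7
ee_pos: [432.6, -109.7, 44.1]
tcp_rot: [[-0.989, -0.147, -0.002], [-0.147, 0.989, 0.001], [0.002, 0.001, -1.0]]
wrist_force: [0.3, 0.1, 0.7]
width: 0.997
```

Run:
```python
from h import *
s=robot.state();print(s['ee_pos'],s['t'],s['wrist_force']);go((433.3,-109.7,44),3.288)
cv2.imwrite('pics/w2.png',robot.snapshot('wrist')[:,:,::-1])
```

```text
[ 432.59203644 -109.72153154   44.14536594] 2.7 [0.27527935 0.13386765 0.69580364]
shift [-0.0007 -0.0001  0.0001] turn [ 0.0012 -0.0017  0.0008]
```

View pics/w2.png

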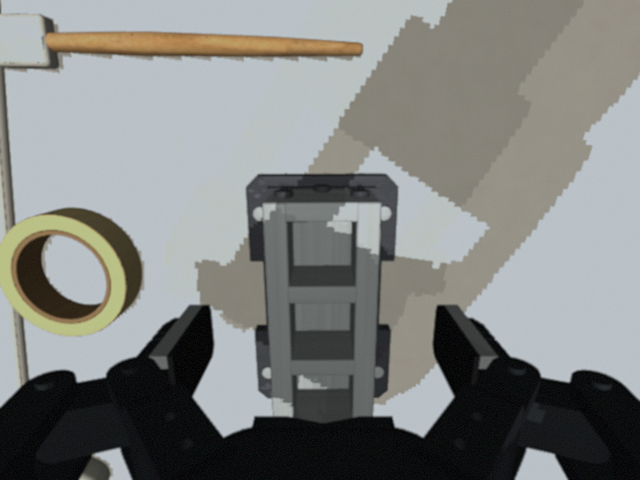

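The mould (body columns 262–380, axis about 322) sits centred between the open pads. Closing.

arm_command(deltas=[[0.04, [0, 0, 0], [0, 0, 0]], [0.04, [0, 0, 0], [0, 0, 0]], [0.04, [0, 0, 0], [0, 0, 0]], [0.04, [0, 0, 0], [0, 0, 0]], [0.04, [0, 0, 0], [0, 0, 0]], [0.04, [0, 0, 0], [0, 0, 0]], [0.04, [0, 0, 0], [0, 0, 0]], [0.04, [0, 0, 0], [0, 0, 0]]], grip_force=45)

```text
t: 3.42
ee_pos: [433.2, -111.1, 44.7]
tcp_rot: [[-0.989, -0.145, -0.0], [-0.145, 0.989, 0.0], [0.0, 0.0, -1.0]]
wrist_force: [0.5, 0.2, -0.0]
width: 0.469
```

Run:
```python
from h import *
s=robot.state();print(s['ee_pos'],s['t'],s['width'],s['wrist_force'])
cv2.imwrite('pics/w3.png',robot.snapshot('wrist')[:,:,::-1])
cv2.imwrite('pics/s3.png',robot.snapshot('side')[:,:,::-1])
crop('pics/s3.png',(340,180,460,280),6,'pics/c5.png')
```

```text
[ 433.21490419 -111.13403727   44.67523488] 3.4167 0.46871039919907725 [ 0.50386036  0.23816068 -0.03500244]
```

View pics/w3.png

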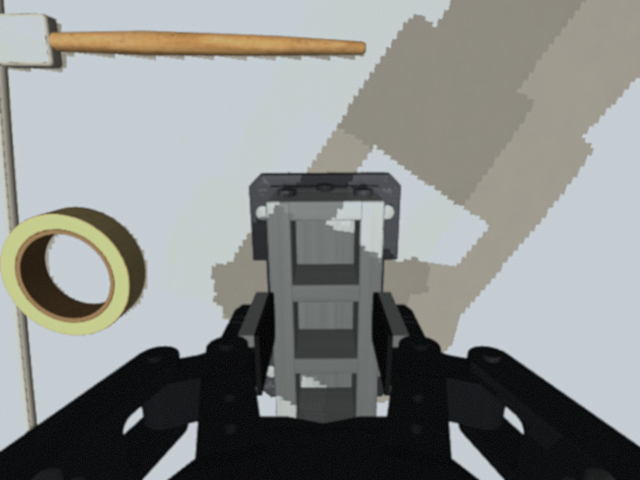

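View pics/c5.png

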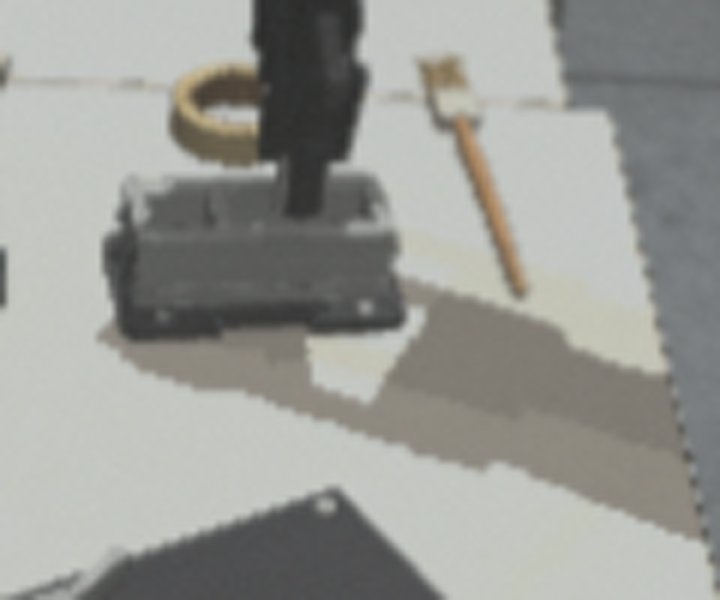

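Run:
```python
from h import *
s=robot.state();R=np.array(s['tcp_rot']);p=s['ee_pos']
for n in ['wrist','side']:
    C=cam(n,s)
    for y in (-24,-20,20,24):
        for z in (0,25): print(n,y,z,proj(p+R@[11,y,z],C).round())
crop('pics/w3.png',(230,160,410,420),2.3,'pics/c6.png')
crop('pics/s3.png',(340,120,460,260),4.2,'pics/c7.png')
```

```text
wrist -24 0 [267. 281.]
wrist -24 25 [274. 262.]
wrist -20 0 [276. 281.]
wrist -20 25 [282. 262.]
wrist 20 0 [370. 281.]
wrist 20 25 [364. 262.]
wrist 24 0 [379. 281.]
wrist 24 25 [372. 262.]
side -24 0 [390. 209.]
side -24 25 [389. 216.]
side -20 0 [390. 210.]
side -20 25 [389. 217.]
side 20 0 [393. 218.]
side 20 25 [392. 226.]
side 24 0 [393. 219.]
side 24 25 [392. 226.]
```

View pics/c6.png

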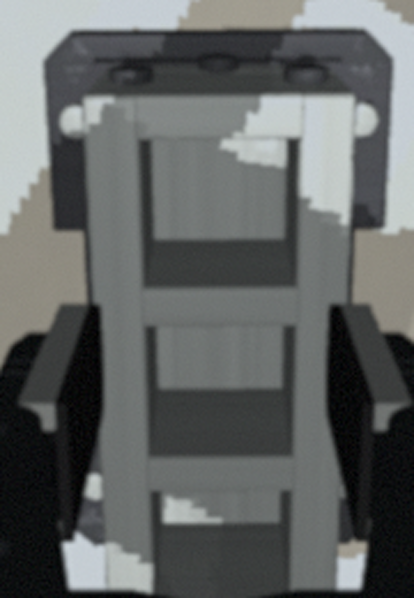

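View pics/c7.png

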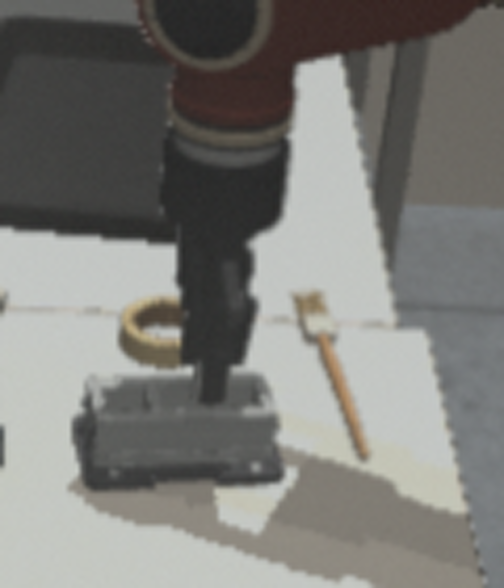

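Run:
```python
from h import *
c=robot.get_calibration('wrist');H=np.array(c['hand_eye'])
for px in [(272,293),(273,338),(260,393)]:
  d=H[:3,:3]@undist(np.array(px),c);o=H[:3,3]
  for Y in(-20,-24):print(px,Y,(o+d*(Y-o[1])/d[1]).round(1))
s=robot.state();C=cam('wrist',s)
m=np.array([445.2,-108]);a=.146;R=np.array([[np.cos(a),-np.sin(a)],[np.sin(a),np.cos(a)]])
for l in [(-58,-24,46),(-58,24,46),(-58,24,26),(-65,-32,8),(-65,32,8)]: print(l,proj([*(m+R@l[:2]),l[2]],C).round(1))
```

```text
(272, 293) -20 [ 11.3 -20.  -12.9]
(272, 293) -24 [ -0.6 -24.   14.4]
(273, 338) -20 [ -7.1 -20.  -15.3]
(273, 338) -24 [-22.8 -24.   11.5]
(260, 393) -20 [ -7.7 -20.  -48. ]
(260, 393) -24 [-23.5 -24.  -27.8]
(-58, -24, 46) [265.7 201.1]
(-58, 24, 46) [386.9 201. ]
(-58, 24, 26) [379.6 193.4]
(-65, -32, 8) [260.1 173.6]
(-65, 32, 8) [391.2 173.5]
```

Run:
```python
from h import *
crop('pics/w2.png',(140,290,300,420),4.5,'pics/c8.png')
c=robot.get_calibration('wrist');H=np.array(c['hand_eye'])
for px in [(212,306),(212,355),(187,306),(435,306)]:
  d=H[:3,:3]@undist(np.array(px),c);o=H[:3,3]
  for Y in(42.7,): Y=Y*np.sign(px[0]-320);print(px,Y,(o+d*(Y-o[1])/d[1]).round(1))
```

```text
(212, 306) -42.7 [  7.7 -42.7 -17.1]
(212, 355) -42.7 [-10.4 -42.7 -22.5]
(187, 306) -42.7 [ 19.4 -42.7 -41.4]
(435, 306) 42.7 [  8.2  42.7 -18.2]
```

View pics/c8.png

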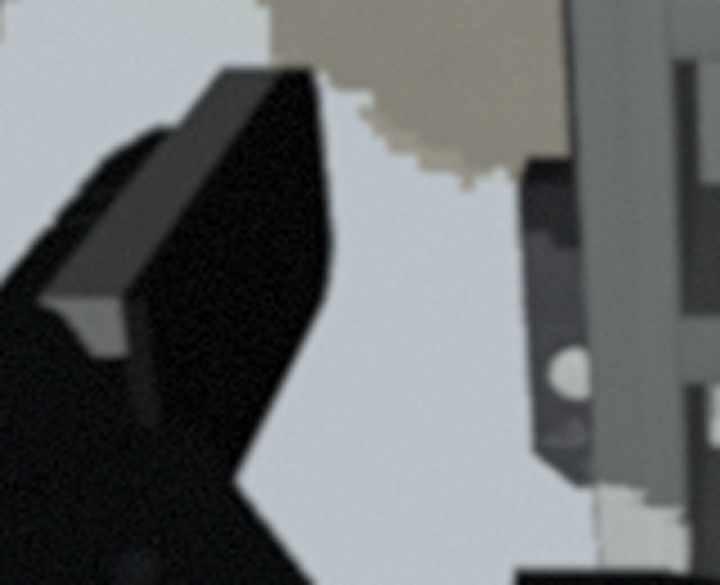

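The fingers shut to the commanded 40 mm without meeting the 48 mm body. Both cameras put the tips about 14 mm behind the TCP, above the mould's top. That is roughly 30 mm shorter than the stated geometry, so I'll open, go lower in steps and watch the force.

arm_command(deltas=[[0.085, [0, 0, -0.003], [0, 0, 0]], [0.085, [0, 0, -0.003], [0, 0, 0]], [0.085, [0, 0, -0.003], [0, 0, 0]], [0.085, [0, 0, -0.003], [0, 0, 0]], [0.085, [0, 0, -0.003], [0, 0, 0]], [0.085, [0, 0, -0.003], [0, 0, 0]]])

```text
t: 4.02
ee_pos: [433.2, -111.1, 47.7]
tcp_rot: [[-0.989, -0.145, -0.0], [-0.145, 0.989, 0.0], [0.0, 0.0, -1.0]]
wrist_force: [-1.1, 0.5, 0.6]
width: 0.995
```

arm_command(deltas=[[0.085, [0, -0.001, 0.005], [0, 0, 0]], [0.085, [0, -0.001, 0.01], [0, 0, 0]], [0.085, [0, -0.001, 0.015], [0, 0, 0]], [0.085, [0, -0.001, 0.02], [0, 0, 0]], [0.085, [0, -0.001, 0.02], [0, 0, 0]]])

```text
t: 4.43
ee_pos: [432.2, -111.6, 26.0]
tcp_rot: [[-0.989, -0.145, -0.003], [-0.145, 0.989, 0.001], [0.003, 0.002, -1.0]]
wrist_force: [-0.2, -0.1, -0.0]
width: 0.994
```

Run:
```python
from h import *
s=robot.state();print(s['ee_pos'],s['t'],s['width'],s['wrist_force'],s['qpos'])
cv2.imwrite('pics/w4.png',robot.snapshot('wrist')[:,:,::-1])
cv2.imwrite('pics/s4.png',robot.snapshot('side')[:,:,::-1])
crop('pics/s4.png',(340,160,460,260),6,'pics/c9.png')
```

```text
[ 432.23148275 -111.57742178   25.9983016 ] 4.4333 0.9938349705180152 [-0.2021655  -0.11389743 -0.03330739] [-4.19599810e-01 -1.66430237e-01  2.17536090e+00 -3.59499624e-05
  1.13565704e+00 -2.13558149e+00]
```

View pics/w4.png

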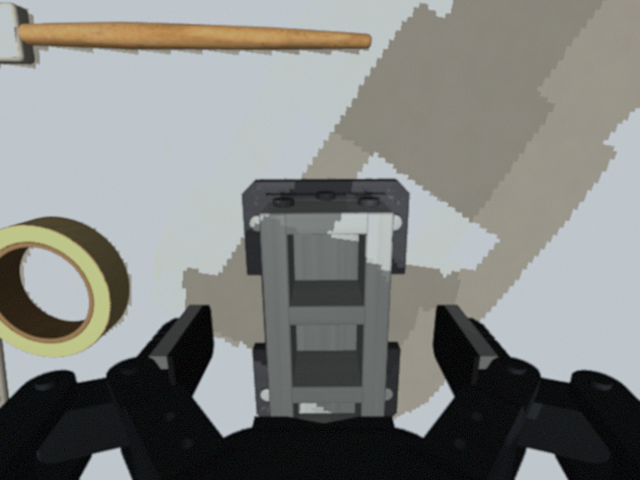

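View pics/c9.png

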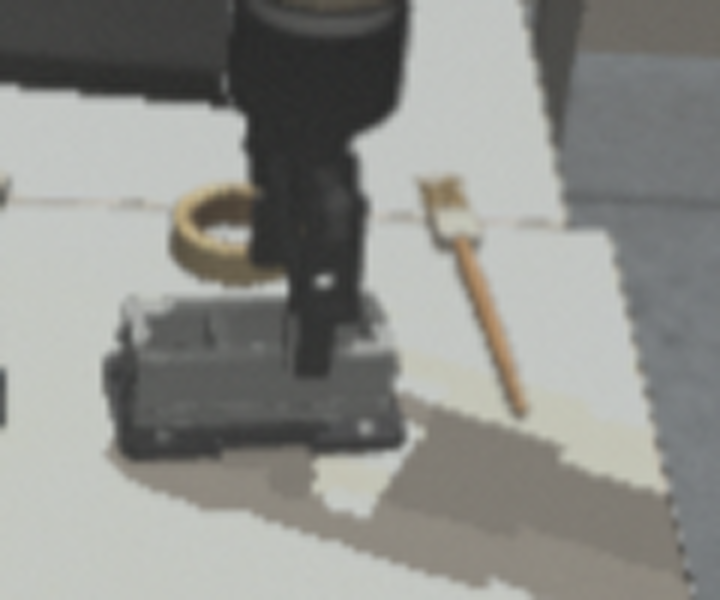

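arm_command(deltas=[[0.085, [0, 0.0015, 0.003], [0, 0, 0]], [0.085, [0, 0.0015, 0.006], [0, 0, 0]], [0.085, [0, 0.0015, 0.009], [0, 0, 0]], [0.085, [0, 0.0015, 0.012], [0, 0, 0]], [0.085, [0, 0.0015, 0.015], [0, 0, 0]], [0.085, [0, 0.0015, 0.017], [0, 0, 0]], [0.085, [0, 0.0015, 0.017], [0, 0, 0]]])

```text
t: 5.12
ee_pos: [432.7, -110.4, 10.1]
tcp_rot: [[-0.989, -0.145, -0.001], [-0.145, 0.989, 0.0], [0.001, 0.001, -1.0]]
wrist_force: [-0.2, -0.4, -0.1]
width: 0.996
```

arm_command(deltas=[[0.04, [0, 0, 0], [0, 0, 0]], [0.04, [0, 0, 0], [0, 0, 0]], [0.04, [0, 0, 0], [0, 0, 0]], [0.04, [0, 0, 0], [0, 0, 0]], [0.04, [0, 0, 0], [0, 0, 0]], [0.04, [0, 0, 0], [0, 0, 0]], [0.04, [0, 0, 0], [0, 0, 0]], [0.04, [0, 0, 0], [0, 0, 0]]], grip_force=45)

```text
t: 5.78
ee_pos: [433.5, -110.7, 11.1]
tcp_rot: [[-0.989, -0.145, 0.001], [-0.145, 0.989, -0.0], [-0.001, -0.0, -1.0]]
wrist_force: [-1.4, 1.0, 4.2]
width: 0.551
```

Run:
```python
from h import *
s=robot.state();print(s['ee_pos'],s['t'],s['width'],s['wrist_force'],s['qpos'])
cv2.imwrite('pics/w5.png',robot.snapshot('wrist')[:,:,::-1])
cv2.imwrite('pics/s5.png',robot.snapshot('side')[:,:,::-1])
crop('pics/s5.png',(340,160,460,260),6,'pics/c10.png')
```

```text
[ 433.51563114 -110.66494131   11.11689279] 5.7833 0.550851021902383 [-1.42018077  1.03534534  4.22204081] [-4.16626638e-01 -1.38747617e-01  2.18063746e+00  1.39352217e-04
  1.09915331e+00 -2.13273064e+00]
```

View pics/w5.png

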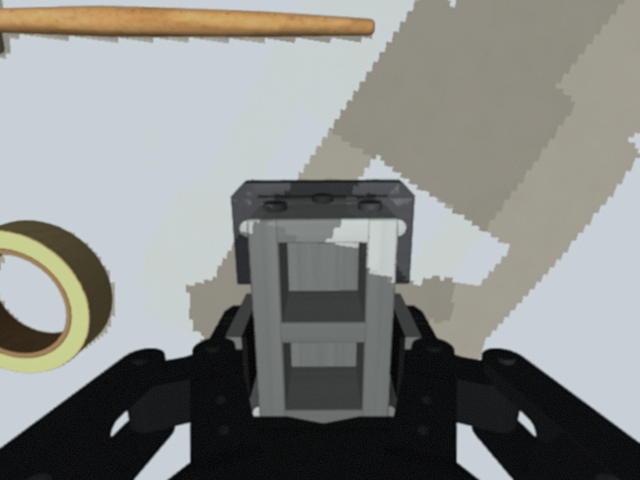

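View pics/c10.png

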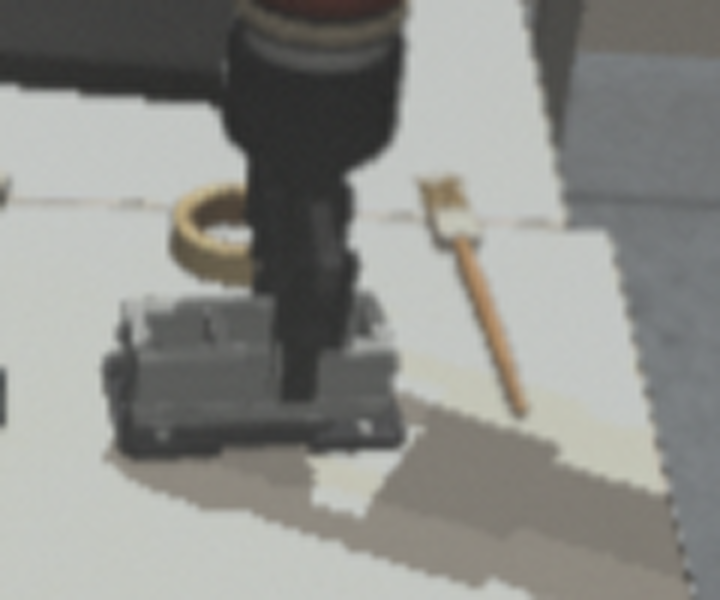

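Gripped now: width 0.55, and the side view shows the finger on the near wall. Lifting and carrying to above set_down.

arm_command(deltas=[[0.04, [0, 0, -0.01], [0, 0, 0]], [0.04, [0, 0, -0.025], [0, 0, 0]], [0.04, [0, 0, -0.045], [0, 0, 0]], [0.04, [0, 0, -0.065], [0, 0, 0]], [0.04, [0, 0, -0.085], [0, 0, 0]], [0.04, [0, 0, -0.1], [0, 0, 0]], [0.04, [0, 0, -0.1], [0, 0, 0]], [0.04, [0, 0, -0.1], [0, 0, 0]]], grip_force=60)

```text
t: 6.55
ee_pos: [432.9, -110.6, 110.5]
tcp_rot: [[-0.989, -0.145, 0.0], [-0.145, 0.989, -0.0], [-0.0, -0.0, -1.0]]
wrist_force: [0.4, -0.4, -5.6]
width: 0.55
```

Run:
```python
from h import *
s=robot.state();print(s['ee_pos'],s['t'],s['width'],s['wrist_force'])
go((427.5,159.5,111),3.686)
```

```text
[ 432.91508665 -110.5896628   110.49275053] 6.55 0.5499695274980049 [ 0.40462878 -0.42909046 -5.57908201]
shift [-0.0337  0.268  -0.0006] turn [-0.0004  0.     -0.3992]
```

arm_command(deltas=[[0.04, [-0.003, 0.02, 0], [0, 0, -0.05]], [0.04, [-0.006, 0.045, 0], [0, 0, -0.1]], [0.04, [-0.009, 0.07, 0], [0, 0, -0.15]], [0.04, [-0.013, 0.1, 0], [0, 0, -0.2]], [0.04, [-0.017, 0.13, 0], [0, 0, -0.25]], [0.04, [-0.02, 0.16, 0], [0, 0, -0.3]], [0.04, [-0.024, 0.19, 0], [0, 0, -0.35]], [0.04, [-0.027, 0.215, 0], [0, 0, -0.4]]])

```text
t: 7.22
ee_pos: [426.6, 107.7, 108.0]
tcp_rot: [[-0.853, -0.521, -0.004], [-0.521, 0.853, -0.0], [0.004, 0.002, -1.0]]
wrist_force: [0.1, -0.1, -3.7]
width: 0.548
```

arm_command(deltas=[[0.04, [0.007, 0.018, 0], [0, 0, 0]], [0.04, [0.014, 0.036, 0], [0, 0, 0]], [0.04, [0.017, 0.046, 0], [0, 0, 0]], [0.04, [0.017, 0.046, 0], [0, 0, 0]], [0.04, [0.017, 0.046, 0], [0, 0, 0]], [0.04, [0.017, 0.046, 0], [0, 0, 0]]])

```text
t: 7.72
ee_pos: [390.6, 136.0, 110.2]
tcp_rot: [[-0.855, -0.518, -0.0], [-0.518, 0.855, -0.001], [0.001, -0.0, -1.0]]
wrist_force: [0.3, 0.4, -5.5]
width: 0.555
```

Run:
```python
from h import *
import pickle
s=robot.state();print(s['ee_pos'],s['t'],s['width'],s['wrist_force'])
go((427.5,159.5,111),3.686)
pickle.dump(s,open('w6.pkl','wb'))
for n in ['wrist','side','top']: cv2.imwrite(f'pics/{n}6.png',robot.snapshot(n)[:,:,::-1])
crop('pics/top6.png',(220,190,350,350),3.75,'pics/c11.png')
crop('pics/side6.png',(260,200,440,350),4,'pics/c12.png')
```

```text
[390.57148744 135.99663697 110.18175652] 7.7167 0.5545767496385156 [ 0.27679644  0.36006907 -5.50570476]
shift [-0.0438  0.001  -0.0008] turn [-0.0003 -0.0006  0.0002]
```

View pics/wrist6.png

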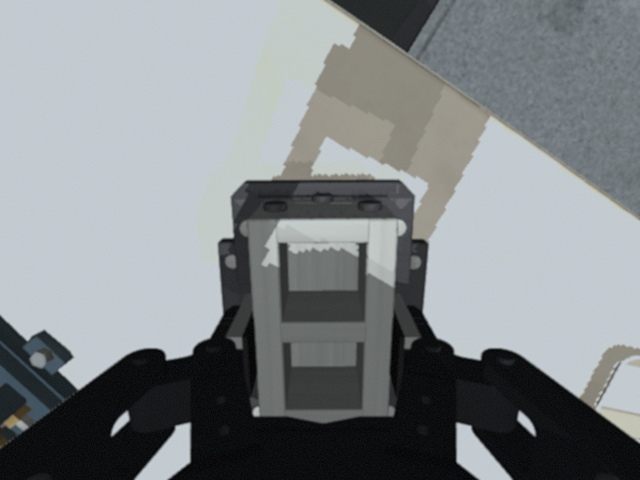

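View pics/c11.png

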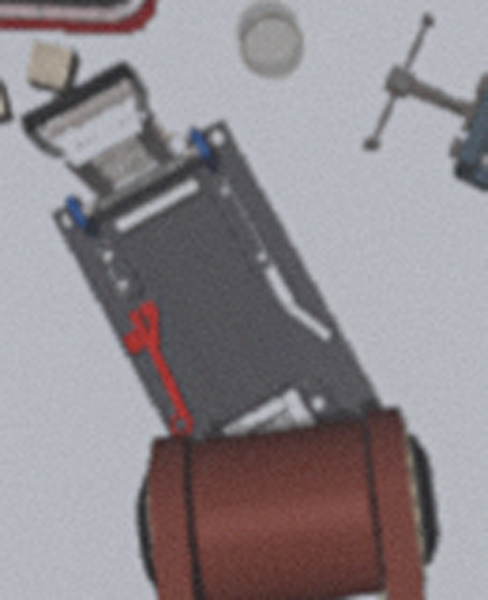

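View pics/c12.png

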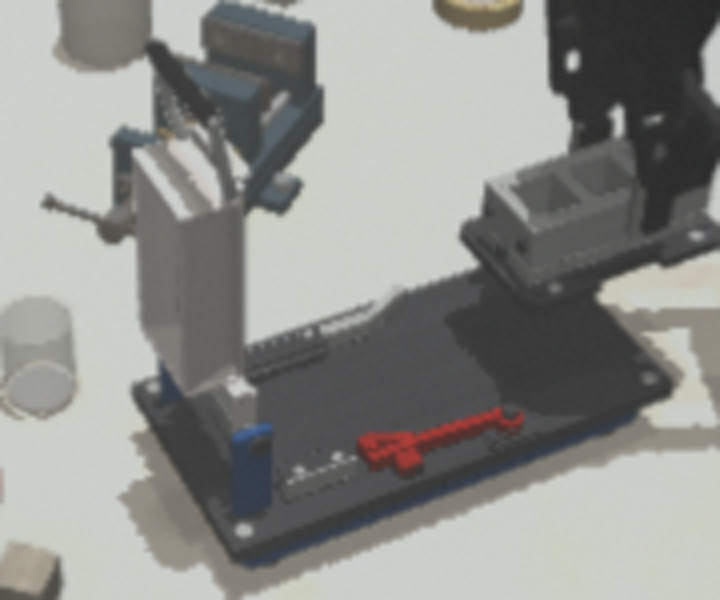

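Run:
```python
from h import *
import pickle
C=cam('wrist',pickle.load(open('w6.pkl','rb')))
crop('pics/wrist6.png',(200,170,450,340),3.2,'pics/c13.png')
for n,p in dict(hl=(415,262),hr=(231,262),cl=(428,243),cr=(219,243)).items(): print(n,on_z(p,40,C).round(1))
```

```text
hl [364.9 186.9  40. ]
hr [423.7  89.9  40. ]
cl [350.8 186.6  40. ]
cr [416.6  78.1  40. ]
```

View pics/c13.png

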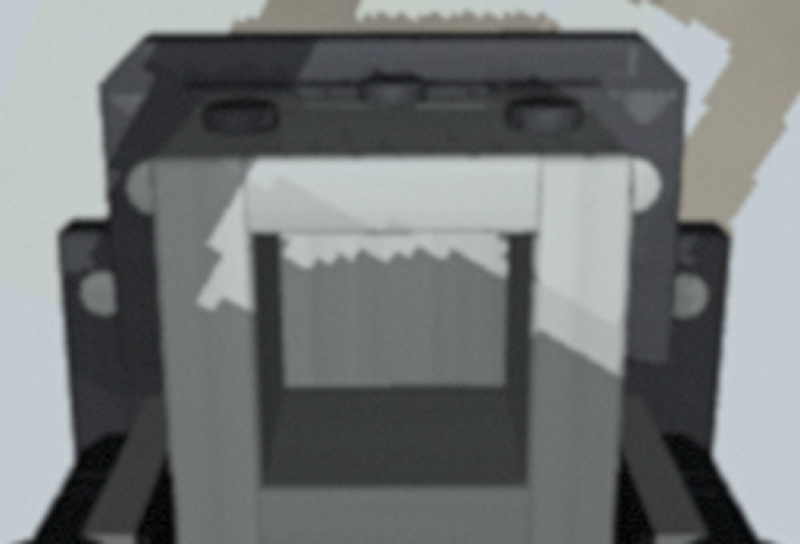

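Wrist view: the deck's front corners at (219,239) and (428,240), and its screws at (231,262) and (415,262), are symmetric about the carried plate (cols 232–414). So lateral position and yaw are within about 0.5 mm and 0.005 rad. Moving 41 mm in, then down.

arm_command(deltas=[[0.04, [-0.015, 0.001, 0], [0, 0, 0]], [0.04, [-0.03, 0.001, 0], [0, 0, 0]], [0.04, [-0.041, 0.001, 0.005], [0, 0, 0]], [0.04, [-0.041, 0.001, 0.02], [0, 0, 0]], [0.04, [-0.041, 0.001, 0.035], [0, 0, 0]], [0.04, [-0.041, 0.001, 0.045], [0, 0, 0]], [0.04, [-0.041, 0.001, 0.05], [0, 0, 0]], [0.04, [-0.041, 0.001, 0.05], [0, 0, 0]]])

```text
t: 8.53
ee_pos: [424.0, 158.1, 59.2]
tcp_rot: [[-0.855, -0.518, -0.003], [-0.518, 0.855, -0.001], [0.003, 0.001, -1.0]]
wrist_force: [-0.2, 0.1, -4.2]
width: 0.546
```

Run:
```python
from h import *
s=robot.state();print(s['ee_pos'],s['t'],s['width'],s['wrist_force'])
go((427.5,159.5,51),3.686)
for n in ['wrist','side']: cv2.imwrite(f'pics/{n}7.png',robot.snapshot(n)[:,:,::-1])
crop('pics/side7.png',(290,200,450,330),4.5,'pics/c14.png')
crop('pics/wrist7.png',(200,170,450,340),3.2,'pics/c15.png')
```

```text
[423.9661512  158.14068285  59.19436066] 8.5333 0.5456498464748353 [-0.16369491  0.09909071 -4.22273736]
shift [-0.0038 -0.0007  0.0082] turn [ 0.001  -0.0029  0.0001]
```

View pics/c14.png

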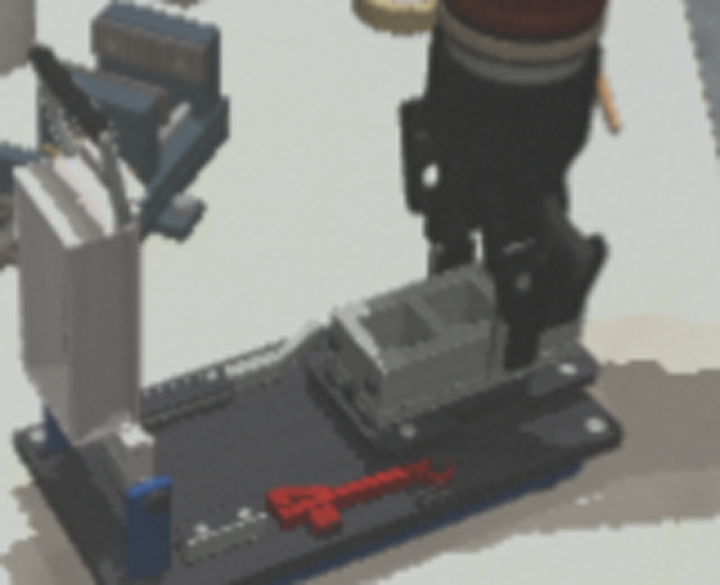

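View pics/c15.png

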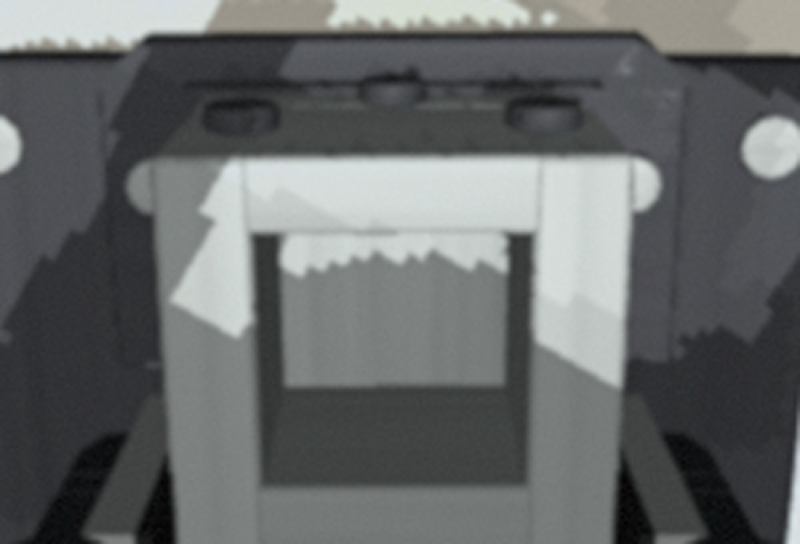

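arm_command(deltas=[[0.04, [0, -0.0015, 0.002], [0, 0, 0]], [0.04, [0, -0.0015, 0.004], [0, 0, 0]], [0.04, [0, -0.0015, 0.006], [0, 0, 0]], [0.04, [0, -0.0015, 0.007], [0, 0, 0]], [0.04, [0, -0.0015, 0.007], [0, 0, 0]]])

```text
t: 9.05
ee_pos: [425.5, 157.4, 53.5]
tcp_rot: [[-0.855, -0.519, -0.0], [-0.519, 0.855, -0.0], [0.0, 0.0, -1.0]]
wrist_force: [0.2, -0.1, -4.8]
width: 0.55
```

Run:
```python
from h import *
s=robot.state();print(s['ee_pos'],s['t'],s['width'],s['wrist_force'],s['torque'])
go((427.5,159.5,51),3.686)
for n in ['wrist','side']: cv2.imwrite(f'pics/{n}8.png',robot.snapshot(n)[:,:,::-1])
crop('pics/side8.png',(290,200,450,330),4.5,'pics/c16.png')
crop('pics/wrist8.png',(190,170,455,340),3,'pics/c17.png')
```

```text
[425.53505537 157.36090704  53.51899927] 9.05 0.5504523797104734 [ 0.23273335 -0.13444263 -4.84938082] [-0.10528415  0.06831225  0.01058263]
shift [-0.0028  0.0008  0.0025] turn [ 0.0001 -0.0004  0.0008]
```

View pics/c16.png

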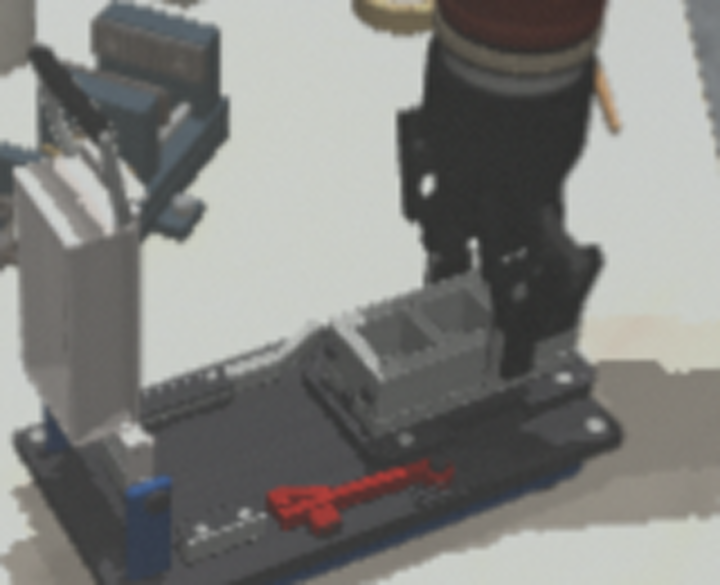

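View pics/c17.png

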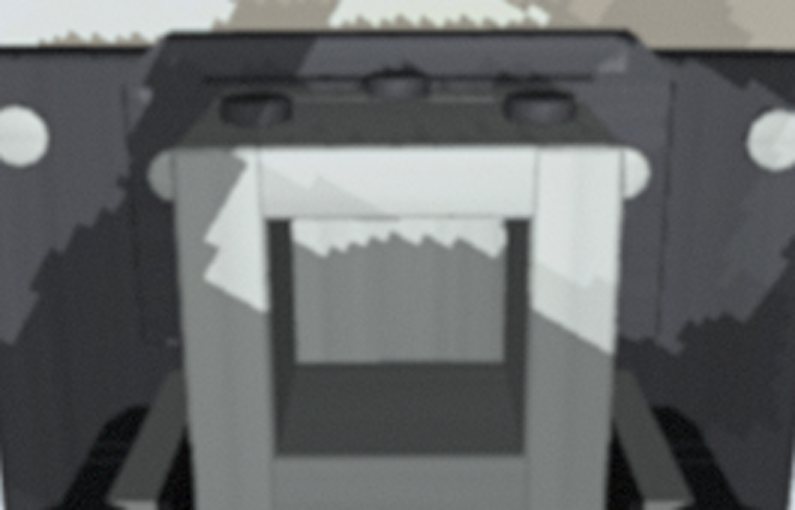

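Holes at c17 (20,136) and (777,139) have midpoint 398.5, and the plate midpoint is 398, so it is centred. Setting down.

arm_command(deltas=[[0.04, [0, 0, 0.001], [0, 0, 0]], [0.04, [0, 0, 0.002], [0, 0, 0]], [0.04, [0, 0, 0.003], [0, 0, 0]], [0.04, [0, 0, 0.003], [0, 0, 0]], [0.04, [0, 0, 0.003], [0, 0, 0]]], grip_force=60)

```text
t: 9.57
ee_pos: [426.1, 157.5, 51.2]
tcp_rot: [[-0.855, -0.519, 0.001], [-0.519, 0.855, 0.0], [-0.001, -0.0, -1.0]]
wrist_force: [-0.9, -0.5, -0.1]
width: 0.551
```

Contact: the weight is off. I'll release, raise 4 mm for finger clearance over the rails, and regrip.

arm_command(deltas=[[0.07, [0, 0, 0], [0, 0, 0]], [0.07, [0, 0, 0], [0, 0, 0]], [0.07, [0, 0, 0], [0, 0, 0]], [0.07, [0, 0, -0.002], [0, 0, 0]], [0.07, [0, 0, -0.004], [0, 0, 0]], [0.07, [0, 0, -0.004], [0, 0, 0]]])

```text
t: 10.07
ee_pos: [426.3, 157.5, 55.4]
tcp_rot: [[-0.855, -0.519, 0.001], [-0.519, 0.855, 0.0], [-0.001, -0.0, -1.0]]
wrist_force: [0.5, -1.2, 1.1]
width: 0.821
```

Run:
```python
from h import *
s=robot.state();print(s['ee_pos'],s['t'],s['width'],s['wrist_force'],s['torque'])
for n in ['wrist','side']: cv2.imwrite(f'pics/{n}9.png',robot.snapshot(n)[:,:,::-1])
crop('pics/side9.png',(290,200,450,330),4.5,'pics/c18.png')
crop('pics/wrist9.png',(190,170,455,340),3,'pics/c19.png')
```

```text
[426.27192089 157.51274052  55.43146031] 10.0667 0.8207400112423183 [ 0.47651101 -1.15351014  1.05351506] [-0.04444289  0.01664639  0.00203047]
```

View pics/c18.png

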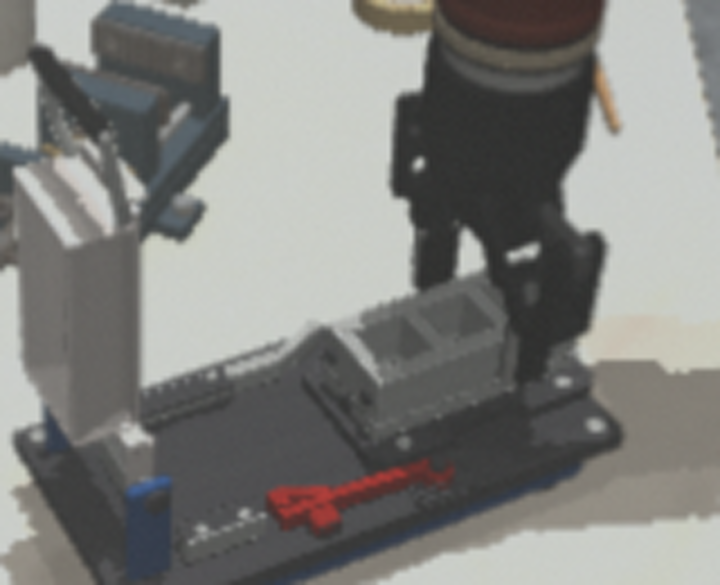

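View pics/c19.png

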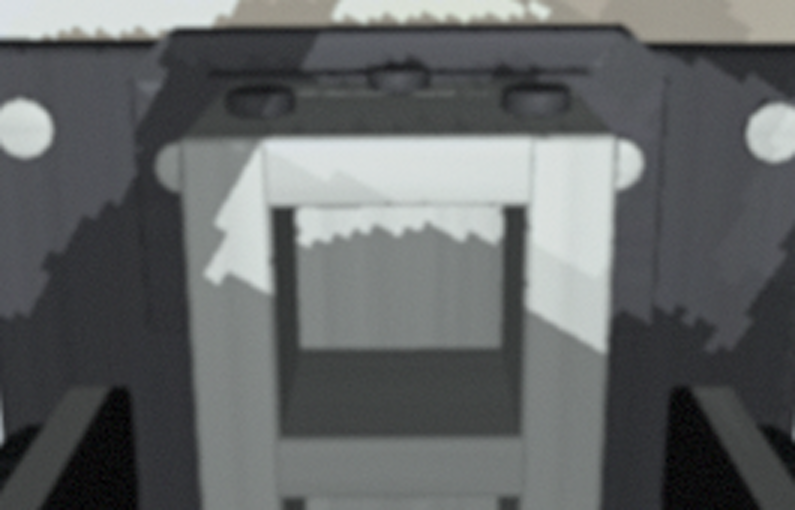

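arm_command(deltas=[[0.04, [0, 0, 0], [0, 0, 0]], [0.04, [0, 0, 0], [0, 0, 0]], [0.04, [0, 0, 0], [0, 0, 0]], [0.04, [0, 0, 0], [0, 0, 0]], [0.04, [0, 0, 0], [0, 0, 0]], [0.04, [0, 0, 0], [0, 0, 0]]], grip_force=35)

```text
t: 10.67
ee_pos: [425.9, 157.4, 54.8]
tcp_rot: [[-0.855, -0.519, 0.0], [-0.519, 0.855, -0.0], [-0.0, -0.0, -1.0]]
wrist_force: [-0.5, -0.4, 1.3]
width: 0.551
```

arm_command(deltas=[[0.04, [-0.004, 0, 0], [0, 0, 0]], [0.04, [-0.009, 0, 0], [0, 0, 0]], [0.04, [-0.014, 0, 0], [0, 0, 0]], [0.04, [-0.019, 0, 0], [0, 0, 0]], [0.04, [-0.024, 0, 0], [0, 0, 0]], [0.04, [-0.028, 0, 0], [0, 0, 0]], [0.04, [-0.03, 0, 0], [0, 0, 0]], [0.04, [-0.03, 0, 0], [0, 0, 0]]])

```text
t: 11.33
ee_pos: [452.2, 173.4, 54.8]
tcp_rot: [[-0.855, -0.519, 0.001], [-0.519, 0.855, 0.001], [-0.001, -0.0, -1.0]]
wrist_force: [0.7, 0.5, 3.0]
width: 0.553
```

Run:
```python
from h import *
s=robot.state();print(s['ee_pos'],s['t'],s['width'],s['wrist_force'],s['torque'])
for n in ['wrist','side']: cv2.imwrite(f'pics/{n}10.png',robot.snapshot(n)[:,:,::-1])
crop('pics/side10.png',(290,200,450,330),4.5,'pics/c20.png')
crop('pics/wrist10.png',(190,120,455,320),3,'pics/c21.png')
```

```text
[452.19315927 173.40068704  54.81271632] 11.3333 0.5532003624424768 [0.66677458 0.50817922 2.98010178] [-0.06503138 -0.03506486  0.02702544]
```

View pics/c20.png

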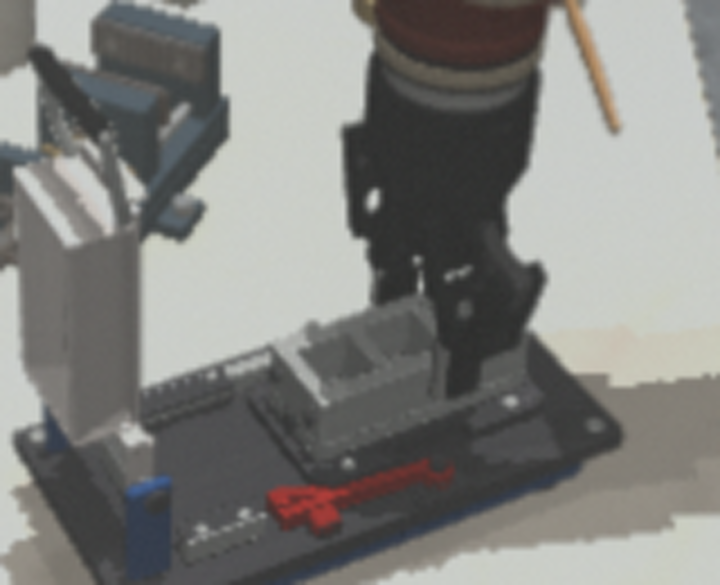

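View pics/c21.png

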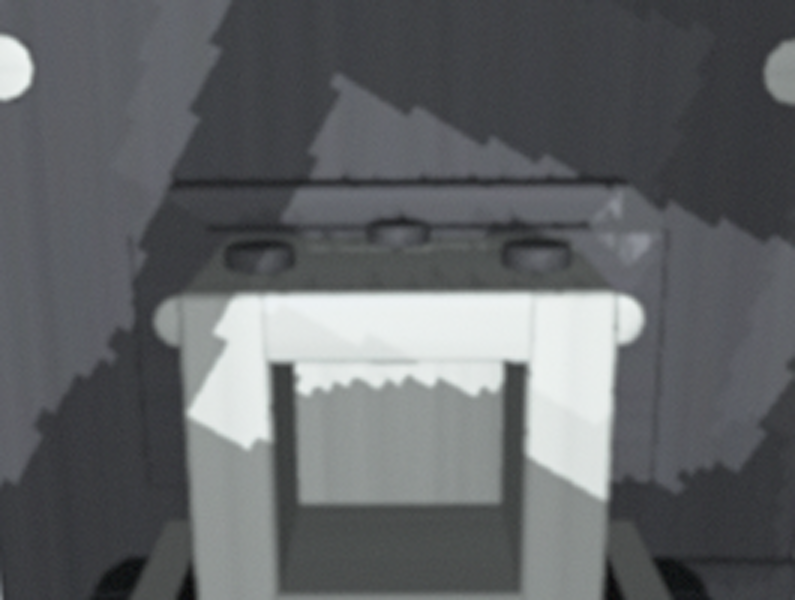

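arm_command(deltas=[[0.04, [-0.003, 0, 0], [0, 0, 0]], [0.04, [-0.006, 0, 0], [0, 0, 0]], [0.04, [-0.009, 0, 0], [0, 0, 0]], [0.04, [-0.012, 0, 0], [0, 0, 0]], [0.04, [-0.015, 0, 0], [0, 0, 0]], [0.04, [-0.018, 0, 0], [0, 0, 0]], [0.04, [-0.02, 0, 0], [0, 0, 0]], [0.04, [-0.02, 0, 0], [0, 0, 0]]])

```text
t: 12.1
ee_pos: [468.4, 182.6, 54.8]
tcp_rot: [[-0.855, -0.518, -0.001], [-0.518, 0.855, -0.002], [0.002, -0.001, -1.0]]
wrist_force: [-2.2, -3.9, 5.1]
width: 0.549
```

arm_command(deltas=[[0.04, [-0.003, 0, 0], [0, 0, 0]], [0.04, [-0.006, 0, 0], [0, 0, 0]], [0.04, [-0.009, 0, 0], [0, 0, 0]], [0.04, [-0.012, 0, 0], [0, 0, 0]], [0.04, [-0.015, 0, 0], [0, 0, 0]], [0.04, [-0.018, 0, 0], [0, 0, 0]], [0.04, [-0.02, 0, 0], [0, 0, 0]], [0.04, [-0.02, 0, 0], [0, 0, 0]]])

```text
t: 12.77
ee_pos: [485.9, 192.9, 54.8]
tcp_rot: [[-0.855, -0.518, 0.0], [-0.518, 0.855, -0.002], [0.001, -0.002, -1.0]]
wrist_force: [0.8, -4.3, 4.0]
width: 0.553
```

Run:
```python
from h import *
s=robot.state();print(s['ee_pos'],s['t'],s['width'],s['wrist_force'],s['torque'])
for n in ['wrist','side']: cv2.imwrite(f'pics/{n}11.png',robot.snapshot(n)[:,:,::-1])
crop('pics/side11.png',(290,200,450,330),4.5,'pics/c22.png')
```

```text
[485.90407755 192.87101851  54.81503844] 12.7667 0.5526254883412641 [ 0.78520995 -4.29935483  3.97638216] [-0.6485478   0.06461037 -0.15535578]
```

View pics/c22.png

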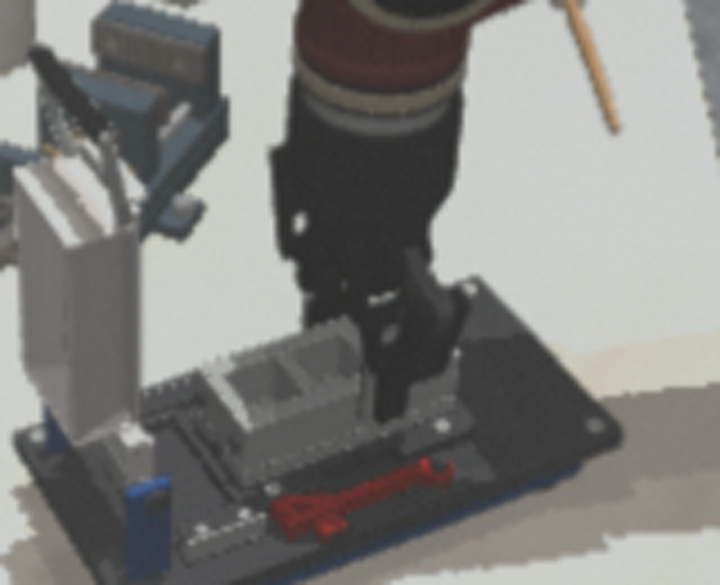

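View pics/wrist11.png

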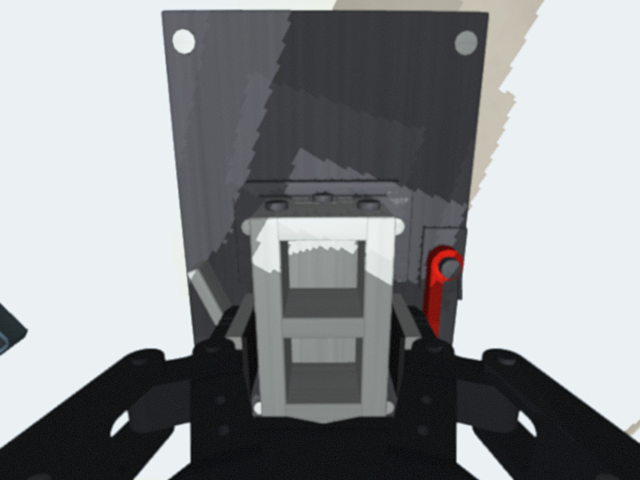

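Side view: the plate is past the barb and the red arm is pushed outwards. The lateral force of about 4 N from the spring agrees. Continuing in.

arm_command(deltas=[[0.04, [-0.003, 0, 0], [0, 0, 0]], [0.04, [-0.006, 0, 0], [0, 0, 0]], [0.04, [-0.009, 0, 0], [0, 0, 0]], [0.04, [-0.012, 0, 0], [0, 0, 0]], [0.04, [-0.015, 0, 0], [0, 0, 0]], [0.04, [-0.018, 0, 0], [0, 0, 0]], [0.04, [-0.021, 0, 0], [0, 0, 0]], [0.04, [-0.024, 0, 0], [0, 0, 0]]])

```text
t: 13.53
ee_pos: [505.9, 205.4, 54.8]
tcp_rot: [[-0.855, -0.519, -0.001], [-0.519, 0.855, -0.002], [0.002, -0.001, -1.0]]
wrist_force: [-2.4, -5.7, 4.4]
width: 0.555
```

arm_command(deltas=[[0.04, [-0.002, 0, 0], [0, 0, 0]], [0.04, [-0.004, 0, 0], [0, 0, 0]], [0.04, [-0.005, 0, 0], [0, 0, 0]], [0.04, [-0.005, 0, 0], [0, 0, 0]]])

```text
t: 13.87
ee_pos: [510.5, 208.2, 54.8]
tcp_rot: [[-0.855, -0.519, -0.0], [-0.519, 0.855, -0.001], [0.001, -0.001, -1.0]]
wrist_force: [-1.0, -4.4, 3.6]
width: 0.551
```

Run:
```python
from h import *
s=robot.state();print(s['ee_pos'],s['t'],s['width'],s['wrist_force'],s['torque'])
d=np.array(s['ee_pos'])[:2]-[425.9,157.4];print(d@[.8556,.5176],d@[-.5176,.8556])
for n in ['wrist','side','top']: cv2.imwrite(f'pics/{n}12.png',robot.snapshot(n)[:,:,::-1])
crop('pics/side12.png',(290,200,450,330),4.5,'pics/c23.png')
```

```text
[510.45188096 208.19066817  54.82938177] 13.8667 0.5508806355967554 [-0.99854881 -4.42077203  3.58919289] [-0.67183461  0.21674229 -0.03434174]
98.6318391983697 -0.3075579006894438
```

View pics/c23.png

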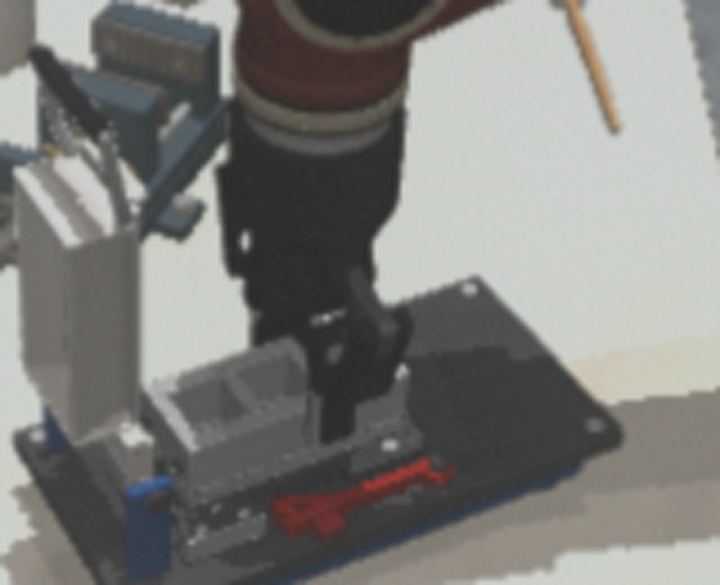

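View pics/wrist12.png

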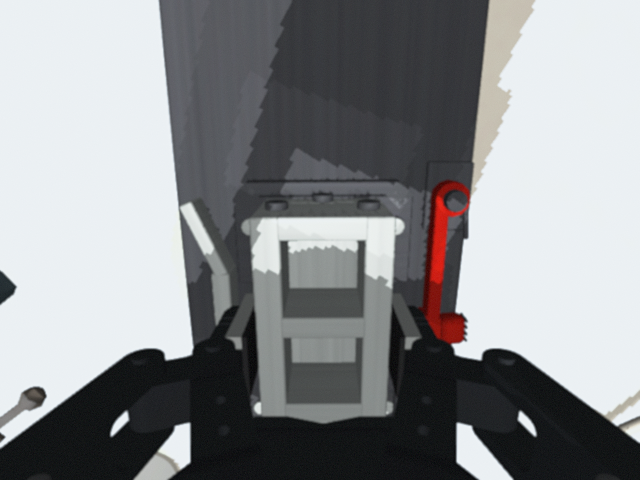

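arm_command(deltas=[[0.04, [-0.001, 0, 0], [0, 0, 0]], [0.04, [-0.002, 0, 0], [0, 0, 0]], [0.04, [-0.003, 0, 0], [0, 0, 0]], [0.04, [-0.003, 0, 0], [0, 0, 0]], [0.04, [-0.003, 0, 0], [0, 0, 0]]])

```text
t: 14.43
ee_pos: [513.0, 210.2, 54.8]
tcp_rot: [[-0.855, -0.519, 0.001], [-0.519, 0.855, 0.0], [-0.0, -0.0, -1.0]]
wrist_force: [-1.3, -2.7, 3.4]
width: 0.554
```

arm_command(deltas=[[0.04, [-0.001, 0, 0], [0, 0, 0]], [0.04, [-0.002, 0, 0], [0, 0, 0]], [0.04, [-0.002, 0, 0], [0, 0, 0]], [0.04, [-0.002, 0, 0], [0, 0, 0]]])

```text
t: 14.77
ee_pos: [513.9, 211.2, 54.8]
tcp_rot: [[-0.855, -0.519, -0.002], [-0.519, 0.855, -0.001], [0.002, 0.0, -1.0]]
wrist_force: [-4.9, -4.1, 7.1]
width: 0.558
```

```bash
cat > look.py <<'E'
from h import *
import sys
k=sys.argv[1]
s=robot.state();print(s['ee_pos'].round(1),s['t'],s['width'],s['wrist_force'].round(1),s['torque'].round(2))
a=np.array([.8556,.5176]);l=np.array([-.5176,.8556])
d=np.array(s['ee_pos'])[:2]-[425.9,157.4];print('slid',d@a,d@l,'F',s['wrist_force'][:2]@a,s['wrist_force'][:2]@l)
for n in ['wrist','side']: cv2.imwrite(f'pics/{n}{k}.png',robot.snapshot(n)[:,:,::-1])
crop(f'pics/side{k}.png',(290,200,450,330),4.5,f'pics/cs{k}.png')
E
python3 look.py 13
```

```text
[513.9 211.2  54.8] 14.7667 0.5581527112433605 [-4.9 -4.1  7.1] [-0.69  0.52 -0.06]
slid 103.17322538291796 0.4830821268965642 F -6.303513047607457 -0.9587055908794688
```

View pics/cs13.png

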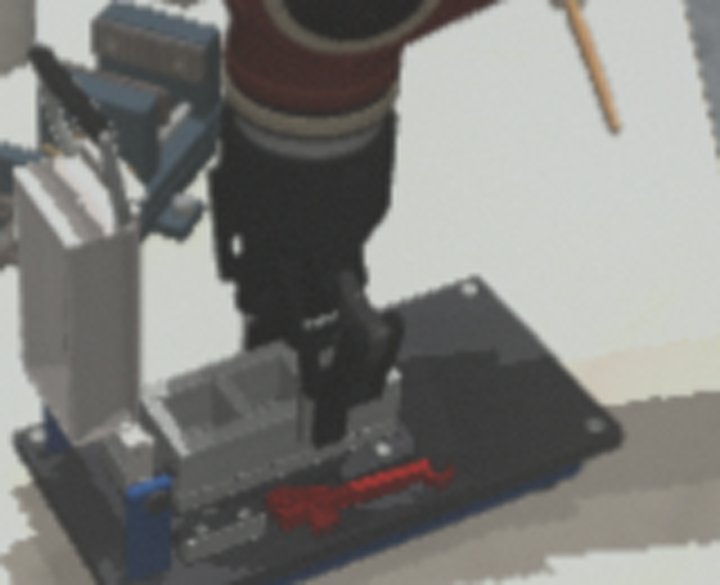

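View pics/wrist13.png

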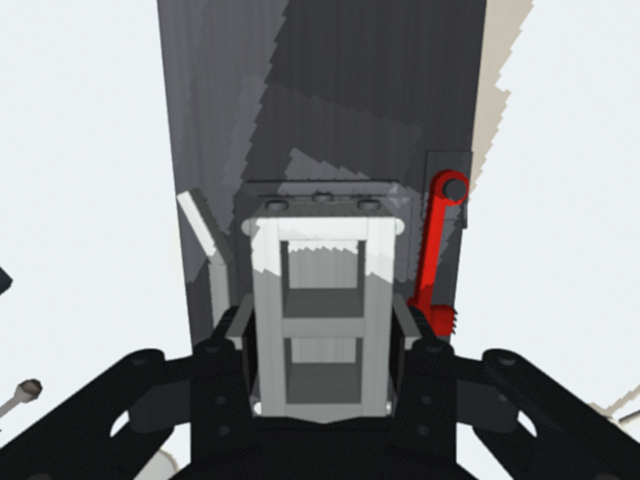

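The catch has clicked: the arm has swung in, the lateral force fell to −1 N, and the stop is felt at −6 N. Releasing and rising.

arm_command(deltas=[[0.075, [0, 0, 0], [0, 0, 0]], [0.075, [0, 0, 0], [0, 0, 0]], [0.075, [0, 0, 0], [0, 0, 0]], [0.075, [0, 0, 0], [0, 0, 0]], [0.075, [0, 0, -0.02], [0, 0, 0]], [0.075, [0, 0, -0.05], [0, 0, 0]], [0.075, [0, 0, -0.08], [0, 0, 0]], [0.075, [0, 0, -0.11], [0, 0, 0]]])

```text
t: 15.53
ee_pos: [514.2, 211.4, 165.3]
tcp_rot: [[-0.855, -0.519, -0.001], [-0.519, 0.855, 0.0], [0.001, 0.001, -1.0]]
wrist_force: [-0.1, 0.9, -0.1]
width: 0.88
```

arm_command(deltas=[[0.075, [0.02, 0, -0.03], [0, 0, 0]], [0.075, [0.05, 0, -0.06], [0, 0, 0]], [0.075, [0.08, 0, -0.09], [0, 0, 0]], [0.075, [0.1, 0, -0.11], [0, 0, 0]], [0.075, [0.1, 0, -0.11], [0, 0, 0]], [0.075, [0.1, 0, -0.11], [0, 0, 0]]])

```text
t: 16.03
ee_pos: [429.6, 159.6, 276.5]
tcp_rot: [[-0.855, -0.518, 0.005], [-0.518, 0.855, 0.001], [-0.005, -0.001, -1.0]]
wrist_force: [0.8, 0.5, -0.6]
width: 0.877
```

```bash
python3 look.py 14
```

```text
[429.6 159.6 276.5] 16.0333 0.8771290520166128 [ 0.8  0.5 -0.6] [0.   0.01 0.03]
slid 4.288708196143971 -0.0699948726624844 F 0.9495348743000396 -0.024018931812940632
```

View pics/wrist14.png

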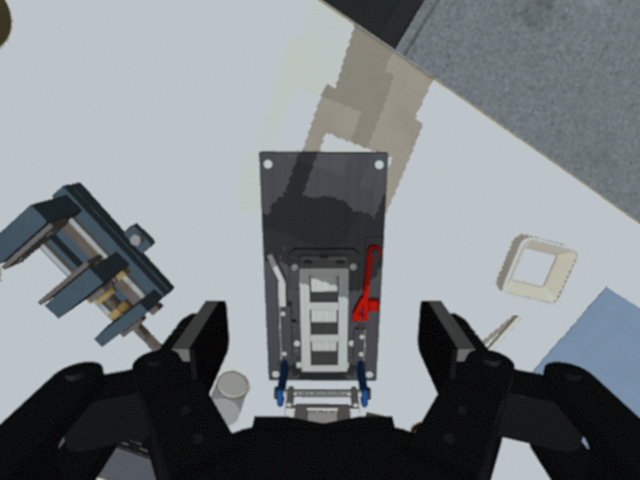

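View pics/side14.png

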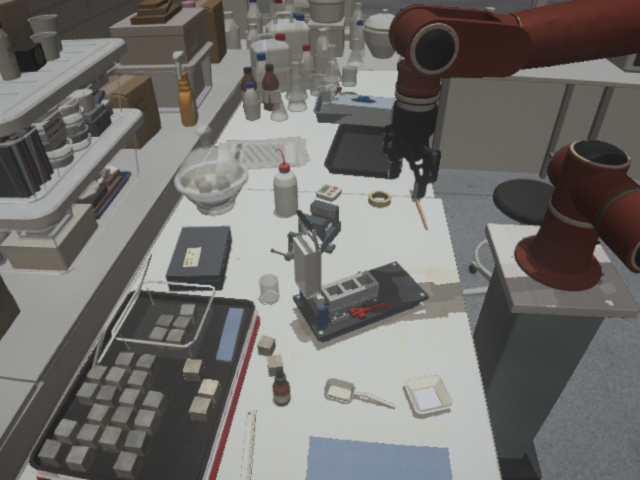

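Run:
```python
from h import *
crop('pics/wrist14.png',(250,140,400,390),2.4,'pics/c24.png')
crop('pics/side14.png',(280,190,440,340),4.5,'pics/c25.png')
```

```text
(no output)
```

View pics/c24.png

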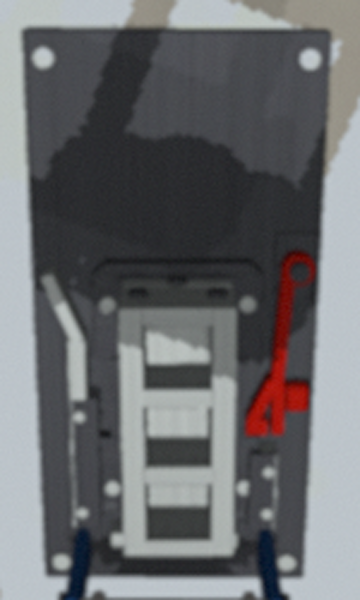

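View pics/c25.png

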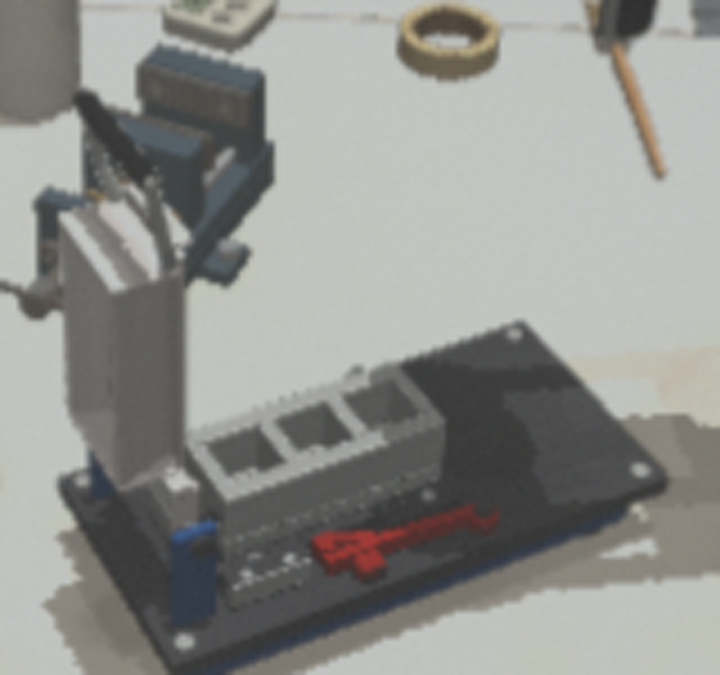

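Run:
```python
from h import *
s=robot.state();C=cam('wrist',s)
f=lambda L:np.array(L)/2.4+[250,140]
t=fitpose(f([(24,30),(329,32),(48,575),(302,573)]),[(-164,-65,40),(-164,65,40),(104,-65,40),(104,65,40)],[C]*4,[523,217,.544])
m=fitpose(f([(118,308),(238,310),(124,555),(237,555)]),[(-58,-24,86),(-58,24,86),(58,-24,86),(58,24,86)],[C]*4,[523,217,.544])
d=(m-t)[:2];a=t[2];print(d@[np.cos(a),np.sin(a)],d@[-np.sin(a),np.cos(a)])
# handle refine w/ top & side, from crops: side c25 bar ends (80,95)-(155,180)
T=cam('top');S=cam('side')
for th in (1.5,1.55,1.6):
  x=82-189*np.cos(th)+14*np.sin(th);z=90+189*np.sin(th)+14*np.cos(th)
  hx=np.array([523.8,217.4]);yaw=.545
  for y in(-27,0,27):
    w=[hx[0]+np.cos(yaw)*x-np.sin(yaw)*y,hx[1]+np.sin(yaw)*x+np.cos(yaw)*y,z]
    print(th,y,np.round(w,1),'top c1',((proj(w,T)-[220,190])*3.75).round(),'side c25',((proj(w,S)-[280,190])*4.5).round())
```

```text
[522.319 216.794   0.541] [-1.8, -0.6, 2.3, -0.9, -1.9, 4.1, 1.5, 5.3]
[520.283 217.338   0.555] [-0.3, -0.7, 0.3, -2.0, 0.3, 1.9, -0.4, 1.5]
-1.4653535613603044 1.5151524118058513
1.5 -27 [608.4 237.1 279.5] top c1 [130.  93.] side c25 [120.  95.]
1.5 0 [594.4 260.2 279.5] top c1 [ 85. 118.] side c25 [149. 130.]
1.5 27 [580.4 283.3 279.5] top c1 [ 41. 143.] side c25 [180. 167.]
1.55 -27 [616.5 242.  279.3] top c1 [122.  78.] side c25 [ 99. 102.]
1.55 0 [602.5 265.1 279.3] top c1 [ 77. 103.] side c25 [127. 137.]
1.55 27 [588.5 288.2 279.3] top c1 [ 33. 128.] side c25 [157. 174.]
1.6 -27 [624.6 246.9 278.5] top c1 [113.  64.] side c25 [ 77. 109.]
1.6 0 [610.6 270.  278.5] top c1 [69. 88.] side c25 [105. 145.]
1.6 27 [596.6 293.1 278.5] top c1 [ 25. 113.] side c25 [135. 182.]
```

Catch barb is seated in the notch and the mould measures about x = −1.5, y ≈ +1.5 (rough view). Handle triangulates to about (603,266,279). Turning 90° while rising, then hovering over the handle.

Run:
```python
from h import *
go((603.5,266,345),2.115)
```

```text
shift [-0.2043  0.0005 -0.0719] turn [-4.0000e-04 -1.6000e-03  1.5718e+00]
```

arm_command(deltas=[[0.05, [0, 0, -0.012], [0, 0, 0.12]], [0.05, [0, 0, -0.025], [0, 0, 0.24]], [0.05, [0, 0, -0.04], [0, 0, 0.36]], [0.05, [0, 0, -0.055], [0, 0, 0.48]], [0.05, [0, 0, -0.07], [0, 0, 0.6]], [0.05, [-0.02, 0, -0.07], [0, 0, 0.72]], [0.05, [-0.045, 0, -0.07], [0, 0, 0.84]], [0.05, [-0.07, 0, -0.07], [0, 0, 0.96]]])

```text
t: 16.8
ee_pos: [490.0, 196.6, 342.5]
tcp_rot: [[-0.913, 0.408, -0.003], [0.408, 0.913, -0.001], [0.002, -0.002, -1.0]]
wrist_force: [-0.1, -0.1, 0.6]
width: 0.586
```

Run:
```python
from h import *
go((603.5,266,345),2.115)
```

```text
shift [-0.0753  0.1097 -0.0029] turn [-0.0024 -0.0018  0.606 ]
```

arm_command(deltas=[[0.05, [-0.012, 0.018, 0], [0, 0, 0.12]], [0.05, [-0.025, 0.036, 0], [0, 0, 0.24]], [0.05, [-0.04, 0.055, 0], [0, 0, 0.36]], [0.05, [-0.054, 0.078, 0], [0, 0, 0.48]], [0.05, [-0.065, 0.095, 0], [0, 0, 0.6]], [0.05, [-0.07, 0.102, 0], [0, 0, 0.606]], [0.05, [-0.07, 0.102, 0], [0, 0, 0.606]], [0.05, [-0.07, 0.102, 0], [0, 0, 0.606]]])

```text
t: 17.47
ee_pos: [593.9, 261.0, 342.4]
tcp_rot: [[-0.525, 0.851, -0.004], [0.851, 0.525, -0.001], [0.001, -0.004, -1.0]]
wrist_force: [0.2, -0.1, -0.4]
width: 0.582
```

```bash
python3 look.py 15; python3 -c "
from h import *
go((603.5,266,345),2.115)"
```

```text
[593.9 261.  342.4] 17.4667 0.5823862834303639 [ 0.2 -0.1 -0.4] [ 0.02  0.02 -0.01]
slid 197.33963227948067 1.6513292042491772 F 0.1295755453550103 -0.1392450311039703
shift [-0.0006  0.0113 -0.0009] turn [-0.0013 -0.0002  0.0071]
```

View pics/wrist15.png

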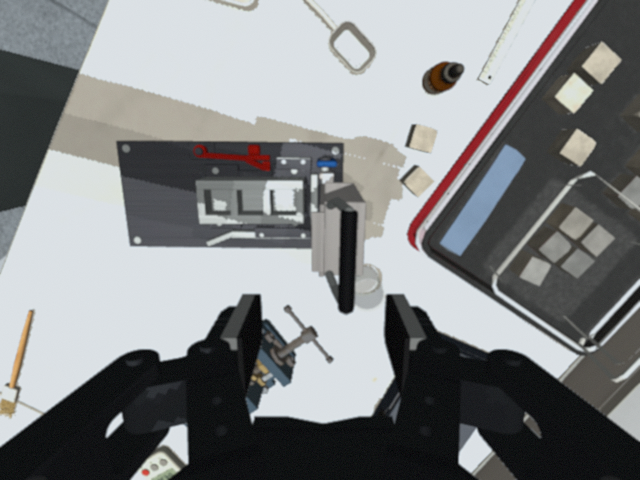

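View pics/side15.png

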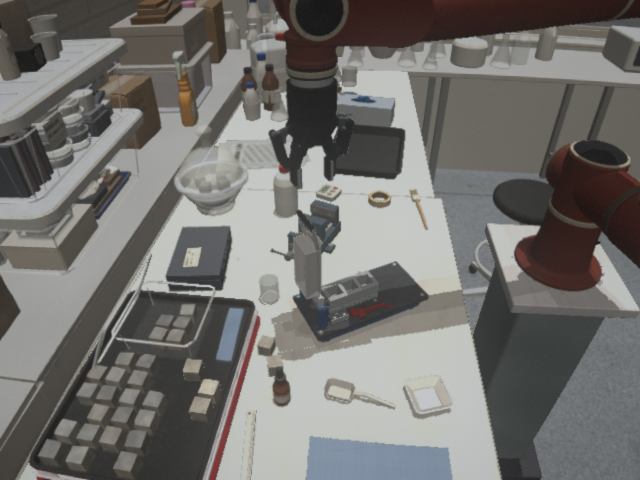

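Run:
```python
from h import *
s=robot.state();C=cam('wrist',s)
a=on_z((349,210),279,C);b=on_z((346,311),279,C);print(a,b,(a+b)/2,np.linalg.norm(a-b))
d=a-b;print(np.arctan2(d[1],d[0]))
go((a+b)/2,2.115)
```

```text
[590.92395923 292.68231534 279.        ] [623.97205019 237.72673889 279.        ] [607.44800471 265.20452711 279.        ] 64.12715259015859
2.112215300645532
shift [-0.0034  0.0143  0.0651] turn [-0.0013 -0.0002  0.0071]
```

arm_command(deltas=[[0.035, [-0.003, 0.004, 0], [0, 0, 0.007]], [0.035, [-0.003, 0.009, 0], [0, 0, 0.007]], [0.035, [-0.003, 0.013, 0.015], [0, 0, 0.007]], [0.035, [-0.003, 0.013, 0.03], [0, 0, 0.007]], [0.035, [-0.003, 0.013, 0.045], [0, 0, 0.007]], [0.035, [-0.003, 0.013, 0.05], [0, 0, 0.007]], [0.035, [-0.003, 0.013, 0.05], [0, 0, 0.007]]])

```text
t: 18.15
ee_pos: [605.3, 264.7, 290.3]
tcp_rot: [[-0.517, 0.856, -0.006], [0.856, 0.517, -0.002], [0.002, -0.006, -1.0]]
wrist_force: [0.1, -1.2, 0.4]
width: 0.411
```

```bash
python3 look.py 16; python3 -c "
from h import *
crop('pics/side16.png',(250,130,400,290),4,'pics/c26.png')
crop('pics/wrist16.png',(220,160,460,420),2.3,'pics/c27.png')
go((606,265.5,260),2.113)"
```

```text
[605.3 264.7 290.3] 18.15 0.41126262362713895 [ 0.1 -1.2  0.4] [ 0.01 -0.03 -0.03]
slid 209.00322447614636 -1.0722890230250683 F -0.5194818816116675 -1.080204177535511
shift [ 0.0006 -0.0002  0.034 ] turn [-0.0012 -0.0003  0.0009]
```

View pics/c27.png

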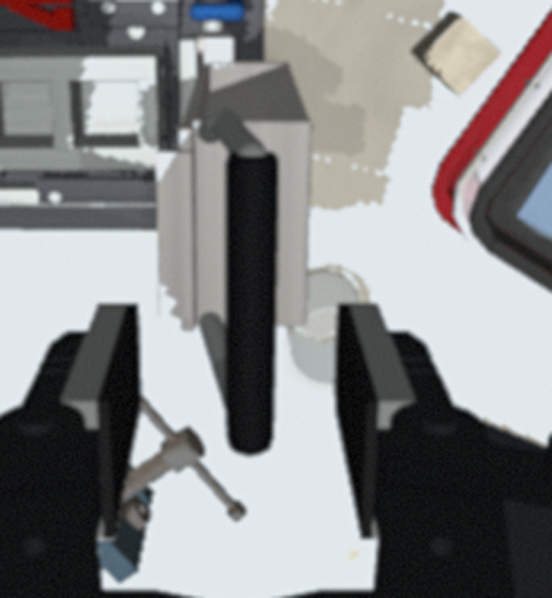

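View pics/c26.png

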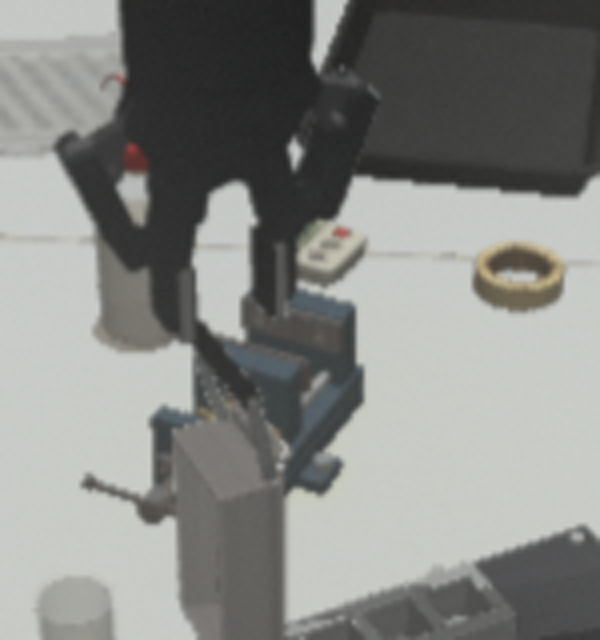

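Run:
```python
from h import *
s=robot.state();C=cam('wrist',s)
for z in(270,279,288):
  p=on_z((329.1,291.7),z,C); print(p, (C[1]@p+C[2])[2], 376*10/(C[1]@p+C[2])[2]); go(p,2.113)
for e in [(251,155),(251,450)]: print(on_z(np.array(e)/2.3+[220,160],279,C))
```

```text
[611.04887307 262.60056679 270.        ] 187.11941219354387 20.094120411787667
shift [-0.0045  0.0026  0.024 ] turn [-0.0012 -0.0003  0.0009]
[608.90481692 265.8776749  279.        ] 177.38632039847622 21.196673968734622
shift [-0.0005  0.0025  0.015 ] turn [-0.0012 -0.0003  0.0009]
[606.76076076 269.15478301 288.        ] 167.65322860340854 22.42724480358475
shift [0.0034 0.0023 0.006 ] turn [-0.0012 -0.0003  0.0009]
[592.67958159 292.51067215 279.        ]
[626.86890033 236.45623772 279.        ]
```

arm_command(deltas=[[0.035, [0, 0.0025, 0], [0, 0, 0]], [0.035, [0, 0.0025, 0.006], [0, 0, 0]], [0.035, [0, 0.0025, 0.012], [0, 0, 0]], [0.035, [0, 0.0025, 0.018], [0, 0, 0]], [0.035, [0, 0.0025, 0.024], [0, 0, 0]], [0.035, [0, 0.0025, 0.03], [0, 0, 0]], [0.035, [0, 0.0025, 0.03], [0, 0, 0]], [0.035, [0, 0.0025, 0.03], [0, 0, 0]]])

```text
t: 18.92
ee_pos: [608.6, 266.3, 263.7]
tcp_rot: [[-0.517, 0.856, -0.001], [0.856, 0.517, -0.0], [0.0, -0.001, -1.0]]
wrist_force: [0.5, 0.0, -0.4]
width: 0.411
```

```bash
python3 look.py 17; python3 -c "
from h import *
crop('pics/side17.png',(250,130,400,290),4,'pics/c28.png')
crop('pics/wrist17.png',(220,160,460,420),2.3,'pics/c29.png')"
```

```text
[608.6 266.3 263.7] 18.9167 0.41060597531795506 [ 0.5  0.  -0.4] [ 0.02 -0.02  0.01]
slid 212.70929523533724 -1.3758818240432666 F 0.42334890487868343 -0.22316191056381282
```

View pics/c29.png

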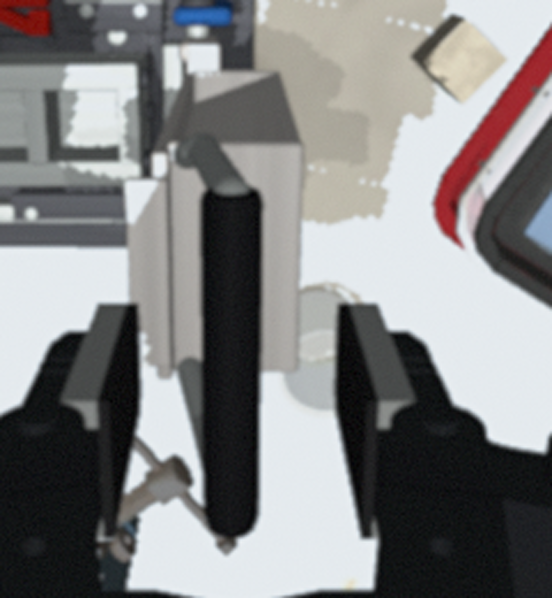

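View pics/c28.png

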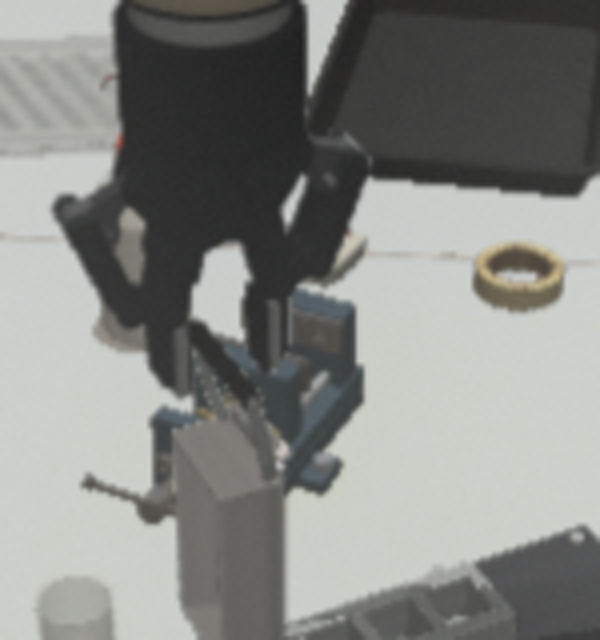

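arm_command(deltas=[[0.035, [0, -0.001, 0.003], [0, 0, 0]], [0.035, [0, -0.001, 0.006], [0, 0, 0]], [0.035, [0, -0.001, 0.009], [0, 0, 0]], [0.035, [0, -0.001, 0.009], [0, 0, 0]]])

```text
t: 19.35
ee_pos: [607.7, 265.8, 254.7]
tcp_rot: [[-0.517, 0.856, -0.001], [0.856, 0.517, -0.0], [0.0, -0.001, -1.0]]
wrist_force: [0.6, -0.9, -0.3]
width: 0.411
```

arm_command(deltas=[[0.004, [0, 0, 0], [0, 0, 0]], [0.004, [0, 0, 0], [0, 0, 0]], [0.004, [0, 0, 0], [0, 0, 0]], [0.004, [0, 0, 0], [0, 0, 0]], [0.004, [0, 0, 0], [0, 0, 0]], [0.004, [0, 0, 0], [0, 0, 0]]], grip_force=20)

```text
t: 19.85
ee_pos: [608.1, 265.9, 255.8]
tcp_rot: [[-0.517, 0.856, -0.0], [0.856, 0.517, -0.0], [0.0, -0.0, -1.0]]
wrist_force: [0.1, -1.2, 0.0]
width: 0.11
```

```bash
python3 look.py 18; python3 -c "
from h import *
crop('pics/side18.png',(250,130,400,290),4,'pics/c30.png')
crop('pics/wrist18.png',(220,160,460,420),2.3,'pics/c31.png')"
```

```text
[608.1 265.9 255.8] 19.85 0.10987494938442592 [ 0.1 -1.2  0. ] [ 0.01  0.04 -0.05]
slid 212.04628412688663 -1.4506398738455868 F -0.5670895515488156 -1.0869122767514352
```

View pics/c31.png

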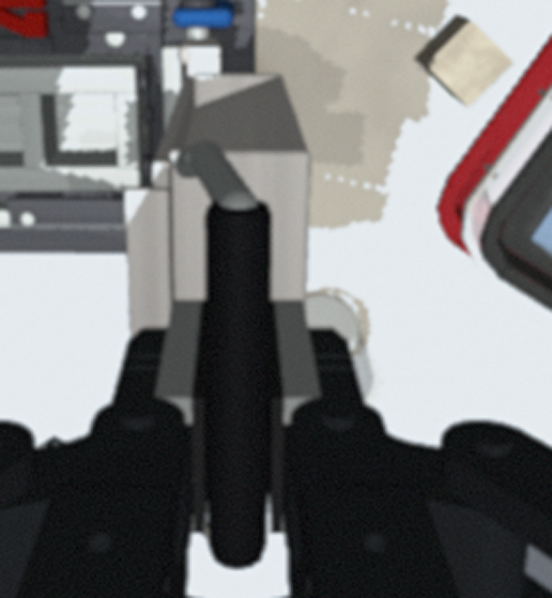

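View pics/c30.png

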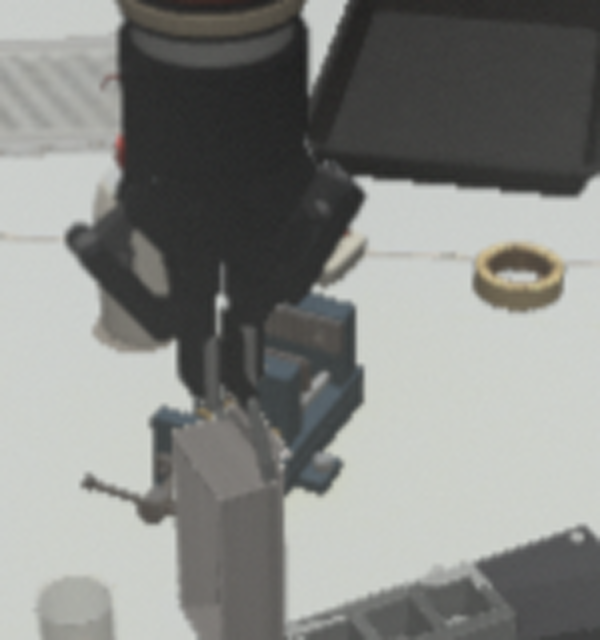

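Run:
```python
import numpy as np
def P(th): return np.array([82-189*np.cos(th)+14*np.sin(th),90+189*np.sin(th)+14*np.cos(th)])
th=1.578
for call in range(6):
    n=8; base=P(th); print('start',round(th,3),base.round(1))
    for i in range(n):
        th=max(th-0.04,0); d=P(th)-base; print([0,round(d[0]/1e3,4),round(-d[1]/1e3,4)],end=' ')
    print()
```

```text
start 1.578 [ 97.4 278.9]
[0, np.float64(-0.0076), np.float64(-0.0005)] [0, np.float64(-0.0151), np.float64(-0.0006)] [0, np.float64(-0.0227), np.float64(-0.0005)] [0, np.float64(-0.0303), np.float64(-0.0)] [0, np.float64(-0.0378), np.float64(0.0007)] [0, np.float64(-0.0453), np.float64(0.0018)] [0, np.float64(-0.0528), np.float64(0.0031)] [0, np.float64(-0.0602), np.float64(0.0048)] 
start 1.258 [ 37.2 274.1]
[0, np.float64(-0.0073), np.float64(0.0019)] [0, np.float64(-0.0146), np.float64(0.0042)] [0, np.float64(-0.0217), np.float64(0.0067)] [0, np.float64(-0.0288), np.float64(0.0095)] [0, np.float64(-0.0357), np.float64(0.0126)] [0, np.float64(-0.0425), np.float64(0.0159)] [0, np.float64(-0.0491), np.float64(0.0196)] [0, np.float64(-0.0556), np.float64(0.0235)] 
start 0.938 [-18.5 250.7]
[0, np.float64(-0.0063), np.float64(0.0041)] [0, np.float64(-0.0125), np.float64(0.0085)] [0, np.float64(-0.0185), np.float64(0.0132)] [0, np.float64(-0.0243), np.float64(0.0181)] [0, np.float64(-0.0299), np.float64(0.0232)] [0, np.float64(-0.0353), np.float64(0.0285)] [0, np.float64(-0.0405), np.f
[... 463 characters left out ...]
 158.9]
[0, np.float64(-0.0026), np.float64(0.0071)] [0, np.float64(-0.0049), np.float64(0.0143)] [0, np.float64(-0.007), np.float64(0.0216)] [0, np.float64(-0.0087), np.float64(0.029)] [0, np.float64(-0.0102), np.float64(0.0364)] [0, np.float64(-0.0113), np.float64(0.0439)] [0, np.float64(-0.0122), np.float64(0.0515)] [0, np.float64(-0.0124), np.float64(0.0549)] 
start 0 [-107.  104.]
[0, np.float64(0.0), np.float64(-0.0)] [0, np.float64(0.0), np.float64(-0.0)] [0, np.float64(0.0), np.float64(-0.0)] [0, np.float64(0.0), np.float64(-0.0)] [0, np.float64(0.0), np.float64(-0.0)] [0, np.float64(0.0), np.float64(-0.0)] [0, np.float64(0.0), np.float64(-0.0)] [0, np.float64(0.0), np.float64(-0.0)]
```

arm_command(deltas=[[0.004, [0, -0.0076, -0.0005], [0, 0, 0]], [0.004, [0, -0.015, -0.0006], [0, 0, 0]], [0.004, [0, -0.0227, -0.0005], [0, 0, 0]], [0.004, [0, -0.0303, 0], [0, 0, 0]], [0.004, [0, -0.0378, 0.0007], [0, 0, 0]], [0.004, [0, -0.0453, 0.0018], [0, 0, 0]], [0.004, [0, -0.0528, 0.0031], [0, 0, 0]], [0.004, [0, -0.0602, 0.0048], [0, 0, 0]]])

```text
t: 20.62
ee_pos: [556.0, 234.6, 251.6]
tcp_rot: [[-0.517, 0.856, 0.001], [0.856, 0.517, 0.001], [0.0, 0.001, -1.0]]
wrist_force: [0.7, 2.4, 2.2]
width: 0.111
```

```bash
python3 look.py 19; python3 -c "
from h import *
crop('pics/side19.png',(250,130,400,290),4,'pics/c32.png')"
```

```text
[556.  234.6 251.6] 20.6167 0.11052131461162638 [0.7 2.4 2.2] [ 0.4  -0.21 -0.02]
slid 151.30148614808502 -1.285915967803815 F 1.8051781729590668 1.6990412575912
```

View pics/c32.png

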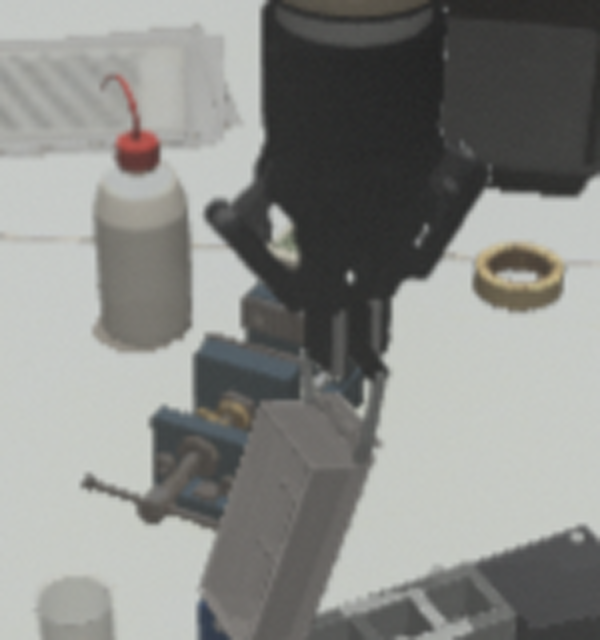

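Side view: the hopper is swinging with the fingers (bar between the pads at about c32 (350,365)) and the forces are small. Continuing.

arm_command(deltas=[[0.004, [0, -0.0073, 0.0019], [0, 0, 0]], [0.004, [0, -0.0146, 0.0042], [0, 0, 0]], [0.004, [0, -0.0217, 0.0067], [0, 0, 0]], [0.004, [0, -0.0288, 0.0095], [0, 0, 0]], [0.004, [0, -0.0357, 0.0126], [0, 0, 0]], [0.004, [0, -0.0425, 0.0159], [0, 0, 0]], [0.004, [0, -0.0491, 0.0196], [0, 0, 0]], [0.004, [0, -0.0556, 0.0235], [0, 0, 0]]])

```text
t: 21.38
ee_pos: [508.1, 205.8, 226.8]
tcp_rot: [[-0.517, 0.856, -0.001], [0.856, 0.517, 0.0], [0.001, -0.001, -1.0]]
wrist_force: [-0.0, 3.7, 1.0]
width: 0.109
```

arm_command(deltas=[[0.004, [0, -0.0063, 0.0041], [0, 0, 0]], [0.004, [0, -0.0125, 0.0085], [0, 0, 0]], [0.004, [0, -0.0185, 0.0132], [0, 0, 0]], [0.004, [0, -0.0243, 0.0181], [0, 0, 0]], [0.004, [0, -0.0299, 0.0232], [0, 0, 0]], [0.004, [0, -0.0353, 0.0285], [0, 0, 0]], [0.004, [0, -0.0405, 0.034], [0, 0, 0]], [0.004, [0, -0.0454, 0.0398], [0, 0, 0]]])

```text
t: 22.05
ee_pos: [469.6, 182.4, 187.0]
tcp_rot: [[-0.517, 0.856, -0.0], [0.856, 0.517, 0.0], [0.0, -0.0, -1.0]]
wrist_force: [-0.2, 4.3, 1.1]
width: 0.107
```

```bash
python3 look.py 20; python3 -c "
from h import *
crop('pics/side20.png',(270,170,430,330),4,'pics/c33.png')"
```

```text
[469.6 182.4 187. ] 22.05 0.10728944771389247 [-0.2  4.3  1.1] [ 0.77 -0.03 -0.09]
slid 50.338252022533744 -1.2293323213616498 F 2.055654553841007 3.738539084561543
```

View pics/c33.png

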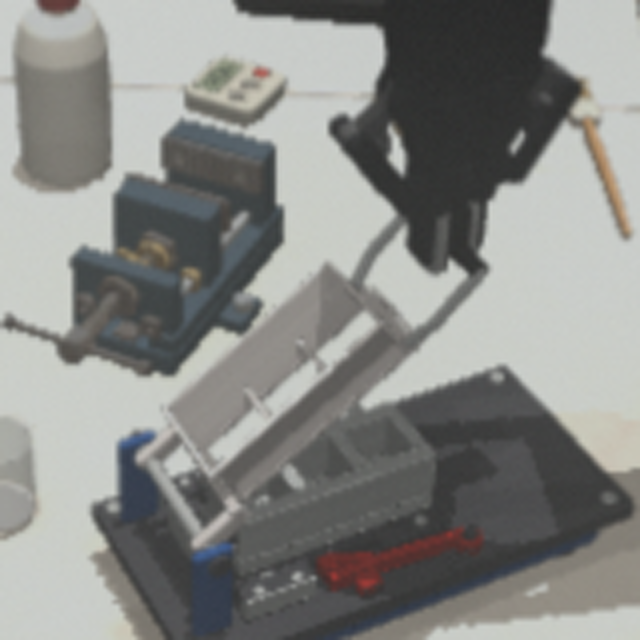

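arm_command(deltas=[[0.004, [0, -0.0047, 0.0059], [0, 0, 0]], [0.004, [0.0005, -0.0092, 0.012], [0, 0, 0]], [0.004, [0.001, -0.0134, 0.0183], [0, 0, 0]], [0.004, [0.001, -0.0174, 0.0248], [0, 0, 0]], [0.004, [0.001, -0.0211, 0.0314], [0, 0, 0]], [0.004, [0.001, -0.0246, 0.0382], [0, 0, 0]], [0.004, [0.001, -0.0277, 0.045], [0, 0, 0]], [0.004, [0.001, -0.0306, 0.052], [0, 0, 0]]])

```text
t: 22.82
ee_pos: [443.6, 167.0, 135.1]
tcp_rot: [[-0.516, 0.856, 0.001], [0.856, 0.516, -0.001], [-0.001, 0.001, -1.0]]
wrist_force: [4.4, -1.9, 1.3]
width: 0.11
```

arm_command(deltas=[[0.004, [0, -0.0026, 0.007], [0, 0, 0]], [0.004, [0, -0.0049, 0.0143], [0, 0, 0]], [0.004, [0, -0.007, 0.0216], [0, 0, 0]], [0.004, [0, -0.0087, 0.029], [0, 0, 0]], [0.004, [0, -0.0102, 0.0364], [0, 0, 0]], [0.004, [0, -0.011, 0.042], [0, 0, 0]]])

```text
t: 23.32
ee_pos: [434.4, 161.7, 93.0]
tcp_rot: [[-0.517, 0.856, 0.002], [0.856, 0.517, -0.0], [-0.001, 0.001, -1.0]]
wrist_force: [5.8, -3.6, 1.1]
width: 0.111
```

```bash
python3 look.py 21; python3 -c "
from h import *
crop('pics/side21.png',(270,190,450,340),4.4,'pics/c34.png')"
```

```text
[434.4 161.7  93. ] 23.3167 0.11106407059898672 [ 5.8 -3.6  1.1] [-0.32 -0.96 -0.07]
slid 9.484051732105605 -0.7474669281133478 F 3.1131914164415724 -6.095826374700363
```

View pics/c34.png

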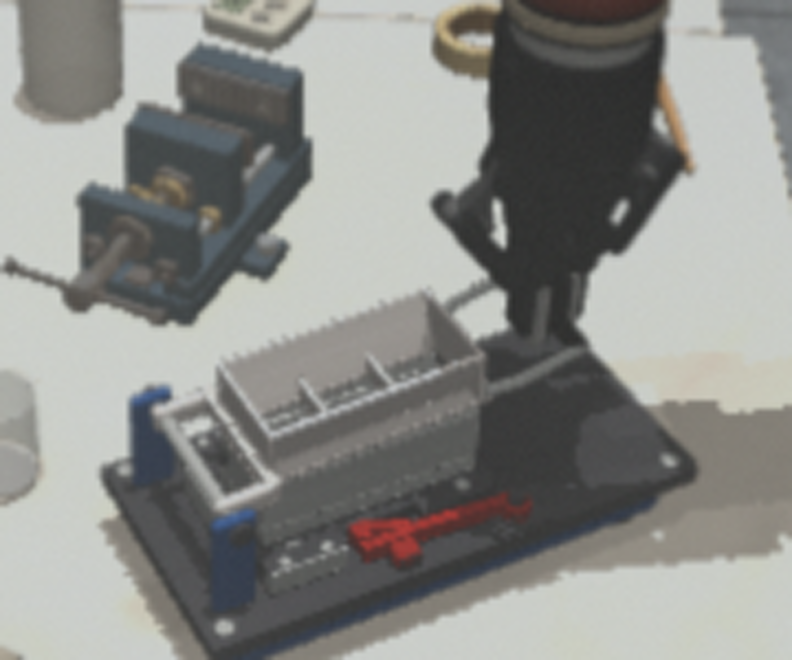

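arm_command(deltas=[[0.004, [-0.0006, -0.0006, 0.003], [0, 0, 0]], [0.004, [-0.0006, -0.001, 0.006], [0, 0, 0]], [0.004, [-0.0006, -0.0012, 0.008], [0, 0, 0]], [0.004, [-0.0006, -0.0013, 0.01], [0, 0, 0]], [0.004, [-0.0006, -0.0013, 0.01], [0, 0, 0]]])

```text
t: 23.83
ee_pos: [433.5, 161.1, 83.3]
tcp_rot: [[-0.517, 0.856, 0.001], [0.856, 0.517, 0.001], [0.0, 0.001, -1.0]]
wrist_force: [6.3, 0.3, -2.8]
width: 0.109
```

arm_command(deltas=[[0.004, [0, 0, 0.001], [0, 0, 0]], [0.004, [0, 0, 0.002], [0, 0, 0]], [0.004, [0, 0, 0.003], [0, 0, 0]], [0.004, [0, 0, 0.003], [0, 0, 0]]])

```text
t: 24.17
ee_pos: [433.6, 161.1, 82.8]
tcp_rot: [[-0.517, 0.856, -0.0], [0.856, 0.517, 0.0], [0.0, -0.0, -1.0]]
wrist_force: [-2.0, -2.2, 13.0]
width: 0.113
```

```bash
python3 look.py 22; python3 -c "
from h import *
crop('pics/side22.png',(270,190,450,340),4.4,'pics/c35.png')"
```

```text
[433.6 161.1  82.8] 24.1667 0.11348920353514316 [-2.  -2.2 13. ] [-0.22  0.36 -0.05]
slid 8.475286603610588 -0.7965592971166956 F -2.857615801732902 -0.7878920697084679
```

View pics/c35.png

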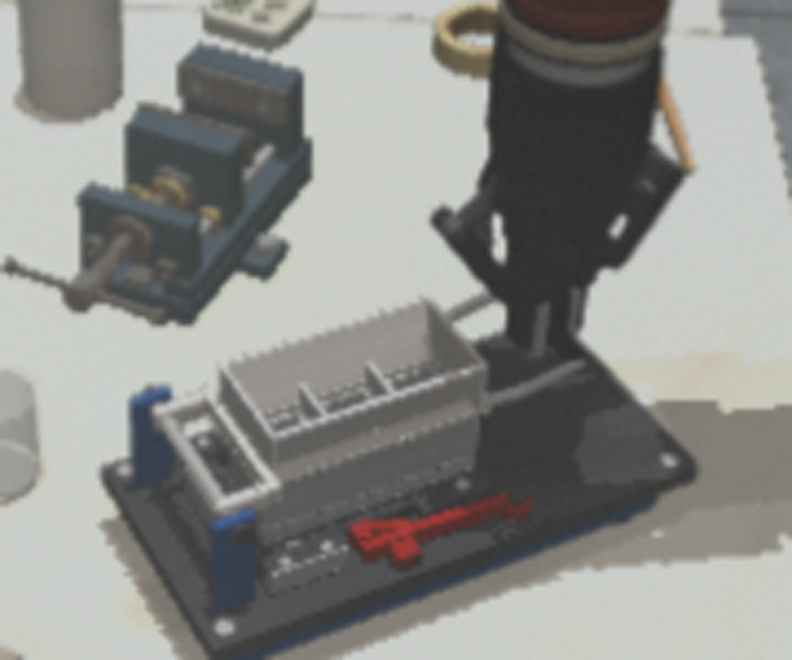

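Fz is up to 13 N, so the hopper is on the mould; the drop of 173 mm (175 expected) puts it at about 0.01 rad. I'll press a little more to seat it, then release and check.

arm_command(deltas=[[0.004, [0, 0, 0.001], [0, 0, 0]], [0.004, [0, 0, 0.0015], [0, 0, 0]], [0.004, [0, 0, 0.0015], [0, 0, 0]], [0.004, [0, 0, 0.0015], [0, 0, 0]]])

```text
t: 24.6
ee_pos: [433.6, 161.1, 82.6]
tcp_rot: [[-0.517, 0.856, -0.001], [0.856, 0.517, -0.0], [0.0, -0.001, -1.0]]
wrist_force: [-6.3, -2.5, 21.1]
width: 0.109
```

arm_command(deltas=[[0.004, [0, 0, -0.0015], [0, 0, 0]], [0.04, [0, 0, -0.003], [0, 0, 0]], [0.04, [0, 0, -0.003], [0, 0, 0]], [0.04, [0, 0, -0.003], [0, 0, 0]], [0.04, [0, 0, -0.003], [0, 0, 0]], [0.04, [0, 0, -0.003], [0, 0, 0]]])

```text
t: 25.1
ee_pos: [432.2, 160.7, 81.1]
tcp_rot: [[-0.517, 0.856, -0.002], [0.856, 0.517, -0.0], [0.001, -0.002, -1.0]]
wrist_force: [-0.5, 1.5, -0.2]
width: 0.471
```

```bash
python3 look.py 23; python3 -c "
from h import *
crop('pics/side23.png',(270,190,450,340),4.4,'pics/c36.png')"
```

```text
[432.2 160.7  81.1] 25.1 0.4711474729593829 [-0.5  1.5 -0.2] [-0.01  0.02  0.01]
slid 7.090393288694353 -0.43087277843688315 F 0.35458690144075133 1.5641232135303504
```

View pics/c36.png

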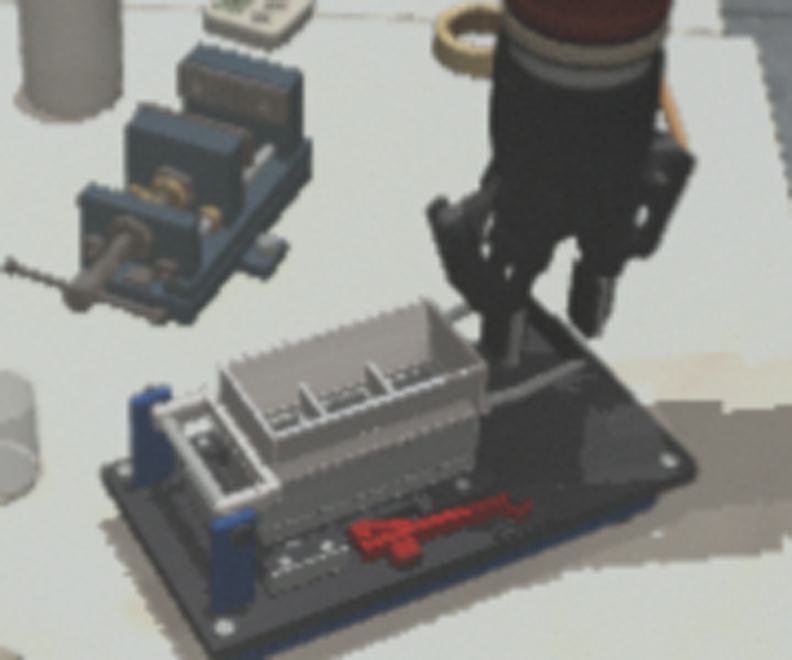

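View pics/wrist23.png

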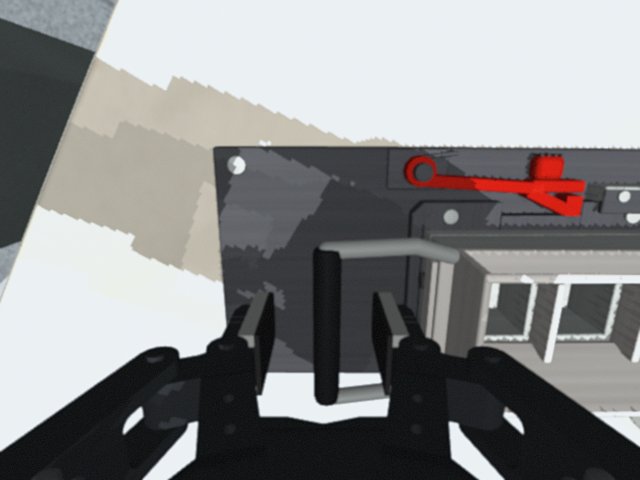

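Hopper is rigidly seated and the bar is free between the open pads. Rising clear.

arm_command(deltas=[[0.04, [0, 0, -0.01], [0, 0, 0]], [0.04, [0, 0, -0.03], [0, 0, 0]], [0.04, [0, 0, -0.06], [0, 0, 0]], [0.04, [0, 0, -0.09], [0, 0, 0]], [0.04, [0, 0, -0.12], [0, 0, 0]], [0.04, [0, 0, -0.15], [0, 0, 0]], [0.04, [0, 0, -0.15], [0, 0, 0]], [0.04, [0, 0, -0.15], [0, 0, 0]]])

```text
t: 25.87
ee_pos: [434.5, 161.1, 235.5]
tcp_rot: [[-0.517, 0.856, 0.006], [0.856, 0.517, 0.001], [-0.002, 0.005, -1.0]]
wrist_force: [-0.6, 0.4, -0.4]
width: 0.468
```

```bash
python3 look.py 24; python3 -c "
from h import *
cv2.imwrite('pics/top24.png',robot.snapshot('top')[:,:,::-1])
crop('pics/side24.png',(270,190,450,340),4.4,'pics/c37.png')"
```

```text
[434.5 161.1 235.5] 25.8667 0.46805422551781695 [-0.6  0.4 -0.4] [-0.01  0.04  0.01]
slid 9.272673567443048 -1.3205984582587813 F -0.28286035467002757 0.6127679106801781
```

View pics/c37.png

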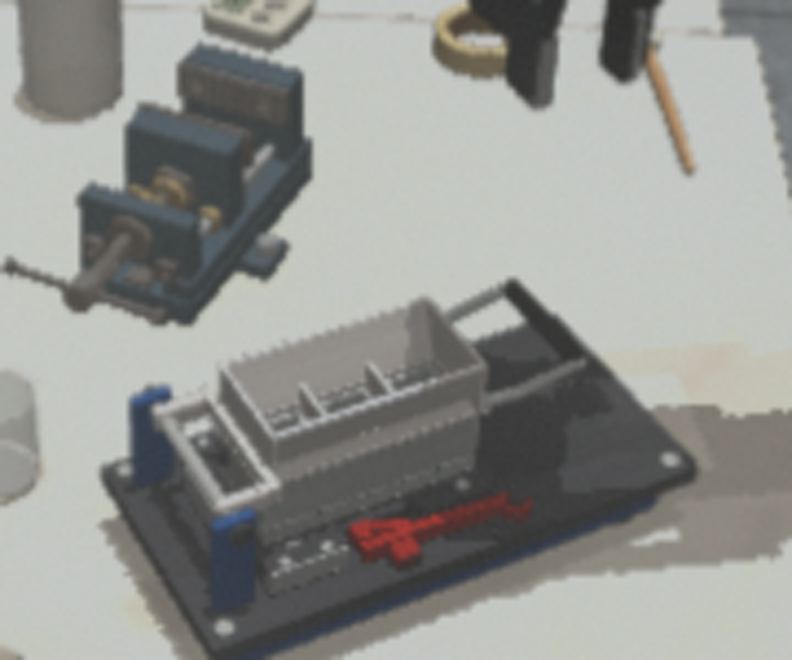

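View pics/wrist24.png

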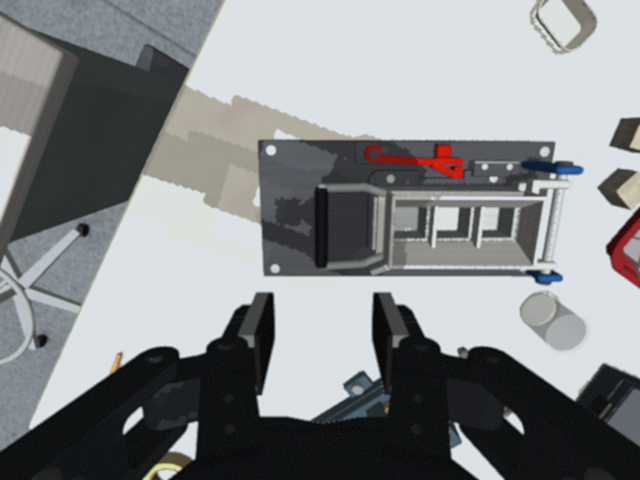

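View pics/side24.png

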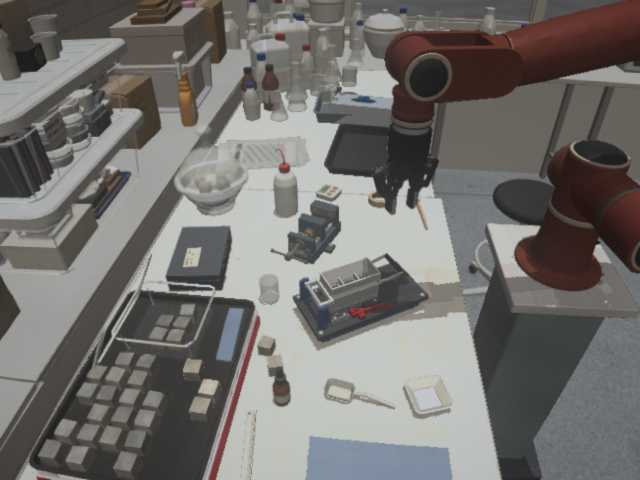

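Run:
```python
from h import *
S=cam('side');hx=np.array([523.5,217.4]);yaw=.544
for th in (0,.035):
  x=82-189*np.cos(th)+14*np.sin(th);z=90+189*np.sin(th)+14*np.cos(th)
  for y in(-30,30):
    w=[hx[0]+np.cos(yaw)*x-np.sin(yaw)*y,hx[1]+np.sin(yaw)*x+np.cos(yaw)*y,z]
    print(th,y,((proj(w,S)-[270,190])*4.4).round())
for k in ('0','12','24'):
  im=cv2.imread(f'pics/side{k}.png').astype(int)[290:325,330:400]
  m=(im[:,:,2]>im[:,:,1]+50)&(im[:,:,2]>im[:,:,0]+50); m[:, :]=m
  v,u=np.nonzero(m); print(k,len(u),u.mean()+330,v.mean()+290,[ (c+330,round(v[u==c].mean()+290,1)) for c in (22,28,34,42,50)  if (u==c).any()])
```

```text
0 -30 [512. 287.]
0 30 [580. 359.]
0.035 -30 [512. 277.]
0.035 30 [581. 349.]
0 146 364.7260273972603 309.17123287671234 [(352, np.float64(310.5)), (358, np.float64(310.0)), (364, np.float64(312.2)), (372, np.float64(306.5)), (380, np.float64(304.5))]
12 84 368.9642857142857 309.5952380952381 [(352, np.float64(312.5)), (358, np.float64(313.5)), (364, np.float64(315.0)), (372, np.float64(307.5)), (380, np.float64(304.5))]
24 115 359.4173913043478 310.67826086956524 [(352, np.float64(310.5)), (358, np.float64(310.5)), (364, np.float64(311.5))]
```

```bash
python3 -c "
from cell import robot
print(robot.sign_off())"
```

```text
the job is handed in; nothing more can be done
None
```

The job is handed in at about 26 s of the 66 s allowed; sign-off returns no verdict. The mould is home, the catch has clicked into its notch, the hopper is down flat, and the gripper has let go of everything.

**What I did:** I gripped the mould and set it on the front deck, then regripped it 4 mm higher to clear the rails. I slid it in past the catch, with about 4 N of side force from the spring, until I felt the end stop. After letting go, I pinched the hopper's bar, swung it down, pressed it onto the mould at about 21 N, released it and rose clear.

**Last checks:**
- **Catch:** the red catch is back at the pixel position it had at rest, with the barb in the notch.
- **Hopper:** the bar lies within about 2 crop pixels of where it should be for an angle of 0. I estimate about 0.01 rad or less.
- **Robot and bottles:** the robot touches nothing. In the last side picture both bottles stand upright.

**What failed or disagreed:**
- **First grasp:** it closed on nothing. In the pictures the fingertips stand about 30 mm further back than the description says, so I set all later heights from the pictures.
- **Mould position:** a rough wrist-camera fit put the mould at x ≈ −1.5 mm and y ≈ +1.5 mm. Its deck points were off by up to 5 pixels, so for "home" I rely more on the click and the end stop.

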